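# Load two reagent bottles into their angled holders

## Robot

A 6-joint arm with a two-finger parallel gripper is mounted at the origin on the work surface. World frame = base frame: x ahead of the robot, y to its left, z up, the work surface at z = 0. Lengths are in m, angles in rad, forces in N, time in s.
With the tool pointing down it reaches from about 0.3 to 0.775 m from the base axis. Payload 14.6 kg.
Tool frame: the origin (TCP) lies midway between the tips of the shut fingers; the grasp point (between the pads) lies 19 mm behind it; z points along the fingers, x is the direction in which the jaws open and shut, and the axes are right-handed (so a half turn about z gives the same grasp; the last joint's range is limited). The gripper opens to 85 mm and grips with 20 to 120 N. Pads are 22 mm wide; open, the fingers measure 114 mm over their backs; the gripper's body (76 mm by 85 mm) begins 54 mm behind the grasp point. The pads swing forward as they close: fully open they stand 13 mm farther back than shut.
Start: joints at [-1.177, 0.3, 1.521, -0, 1.321, -0.067], TCP at [0.245, -0.493, 0.231] pointing down, gripper open.
Joint ranges: [-3.03, 3.03], [-0.79, 2.21], [0.23, 2.52], [-1.04, 4.18], [0, 3.07], [-2.55, 2.55]. Speed limits (rad/s): [2.22, 2.22, 2.57, 3.14, 3.14, 3.14].

## Interface

Orientations are given as a 3x3 rotation matrix whose columns are the frame's x, y, z axes.
In Python, from station import bot gives the robot as it stands. The module is installed in compiled form; this text tells all that it offers.
- The arm moves only by the tool servo_tool, never from a script. Its argument "rows" is a list that holds one entry, the list of rows, each a list of 5 numbers: the finger opening in mm, from 0 to 85.4, then the shift along the tool's x, y, z in units of 30 mm (1.0 is 30 mm), then the turn about the tool's z in units of 10 degrees (1.0 is 10 degrees). A call has 1 to 5 rows; each row is the pose to reach, as a shift and turn from the pose measured when the call began, along the tool's axes at that moment; what a row does not reach only later rows make up. A row lasts 1/8 s, in which the tool goes at most 62.5 mm and 10.7 degrees, less where a joint would pass 70% of its speed; a pose out of reach is approached as far as the arm can. A call with a gripper value outside its range is refused whole. The fingers move at their own pace and stop on an object; "squeeze" is the grip in N (left out, the last holds). Time passes only in rows, so rows that repeat a pose let the fingers close. It gives the time, the measured TCP pose, the force and the opening at its end, in the units of the state.
- bot.sense(): the state, without advancing time (a new reading comes with each control period).
- bot.camera(name): name is "scene" or "top" or "wrist"; returns a dict with "pixels" (420x560x3 uint8, red, green, blue), "z_map" (420x560 float32, m along the optical axis (not along the pixel's ray), 0 where there is no reading), "fx", "fy", "cx", "cy" (pixels), "xyz" and "attitude" of the camera in the world. Camera axes: x right, y down, z forward; pixel columns grow to the right and rows downward; lengths in m; the calibration is good to about 2 mm. A picture is of the moment at which its call begins.
- bot.sign_off(): hands the job in, once; it reports no verdict.
The state is a dict: "clock": time; "joint_pos": joint angles; "joint_velocities": joint speeds; "effort": joint torques, N m; "position": TCP position; "tcp_rot": TCP orientation; "ft_force": force on the tool from outside, world axes, zero at the start; "wrist_torque": the same for the moment, N m; "opening": finger opening in m.
Only numpy, scipy, OpenCV 4.12 (cv2) and the standard library are available. Lean on these libraries where they do the work, as an engineer would, in place of code of your own. Each camera call takes 0.05 s, during which the arm holds its last target.

## Task

Put the two brown capped bottles into the two slanted pockets on the bench: the stout bottle in the wide pocket and the slim bottle in the narrow one, each foot first, resting on the pocket's floor and let go. Leave the beaker, the wash bottle and the calculator where they are.

Things in the scene. Friction and masses are not known exactly. Their poses are not given: they have to be found in the camera images.
- stout_bottle_center (a point): The stout dark brown bottle with a black screw cap, standing upright, empty, 200 g or so (varies). Round body 64 mm in diameter and 72 mm tall, shoulder narrowing to a 32 mm neck at 88 mm, cap 40 mm in diameter from 95 to 121 mm above the foot; 121 mm tall in all. This point is on its axis, 60.5 mm above the foot; z axis runs from foot to cap.
- slim_bottle_center (a point): The slim dark brown bottle with a black screw cap, standing upright, empty, 130 g or so (varies). Round body 40 mm in diameter and 72 mm tall, shoulder narrowing to a 24 mm neck at 88 mm, cap 32 mm in diameter from 95 to 121 mm above the foot; 121 mm tall in all. This point is on its axis, 60.5 mm above the foot; z axis runs from foot to cap.
- wide_pocket: The wide pocket. Square pocket, 73 mm wide inside, 55 mm deep, 6 mm walls, grey plastic, fixed on a 110 x 101 mm foot. Origin: centre of its inner floor, 34 mm above the bench. z axis: out through the mouth, 30 degrees from vertical, leaning to the robot's right (-y), give or take 22 degrees of yaw. y axis: level, about -x; x axis: about +y and up. Mouth centre: 55 mm along z. It cannot move.
- narrow_pocket: The narrow pocket. Square pocket, 49 mm wide inside, 55 mm deep, 6 mm walls, grey plastic, fixed on a 110 x 77 mm foot. Origin: centre of its inner floor, 28 mm above the bench. z axis: out through the mouth, 30 degrees from vertical, leaning to the robot's right (-y), give or take 22 degrees of yaw. y axis: level, about -x; x axis: about +y and up. Mouth centre: 55 mm along z. It cannot move.
- beaker_center (a point): Bystander: glass beaker, 90 mm in diameter, 110 mm tall; the point is half-way up its axis.
- wash_bottle_center (a point): Bystander: cream wash bottle with a yellow top and bent spout, 72 mm in diameter, 213 mm tall with its spout, which reaches 75 mm out from the axis; the point is on its axis, 85 mm above its foot.
- calculator: Bystander: black pocket calculator lying flat, 90 x 155 x 17 mm, origin at the centre of its underside.

How it is judged:
By the outcome, as a careful person would: the job done as asked, in the order asked, and still so for the second after the job is handed in, with the robot touching nothing.
It also fails if it takes over 58 s, if anything falls off the work surface, if the arm or the gripper's body presses on something with over 40 N, if the wrist force passes 120 N, or if a joint passes its speed limit or range.

## Working session

There is one attempt and no reset: what is moved stays moved. The work goes in short steps, Python scripts to look and compute and a tool call to move; the robot and the scene stay as the last step left them, time stands still between calls to the robot, and variables do not carry over. Pictures are saved under pics/ and viewed, and the job is handed in when it is done.

Besides the shell and the picture viewer there is one more tool, called after "Call:" as a command line: name --argument value ..., lists and objects as JSON in quotes. servo_tool: Moves the arm, as the interface text tells. Its arguments: {"type":"object","properties":{"rows":{"type":"array","items":{"type":"array","items":{"type":"array","items":{"type":"number"}}}},"squeeze":{"type":"number"}},"required":["rows"]}

```bash
mkdir -p pics
cat > h.py <<'E'
import numpy as np,cv2
from station import bot
def grab(n,tag):
    c=bot.camera(n); cv2.imwrite(f'pics/{tag}.png',c['pixels'][:,:,::-1]); np.savez(f'pics/{tag}.npz',**c); return c
def load(tag): return dict(np.load(f'pics/{tag}.npz'))
def cloud(c):
    z=c['z_map']; v,u=np.mgrid[:z.shape[0],:z.shape[1]]
    p=np.stack([(u-c['cx'])/c['fx']*z,(v-c['cy'])/c['fy']*z,z],-1)
    w=p@np.array(c['attitude']).T+c['xyz']; w[z<=0]=np.nan; return w
def ray(c,u,v):
    d=np.array([(u-c['cx'])/c['fx'],(v-c['cy'])/c['fy'],1.]); return np.array(c['xyz']),np.array(c['attitude'])@d
def onplane(c,u,v,h):
    o,d=ray(c,u,v); return o+d*(h-o[2])/d[2]
def st():
    s=bot.sense(); print({k:np.round(s[k],3).tolist() for k in ('clock','joint_pos','position','tcp_rot','ft_force','wrist_torque','opening')})
E
python3 - <<'E'
from h import *
for n in('scene','top','wrist'):
    c=grab(n,n+'0'); print(n,c['xyz'],np.round(c['attitude'],3).tolist(),c['fx'],c['cx'],c['cy'])
st()
E
```

```text
scene [ 1.13329137 -0.77727178  1.28317254] [[0.821, 0.454, -0.345], [0.57, -0.644, 0.51], [0.01, -0.616, -0.788]] 480.61947951678735 284.4314427303307 210.7297075862587
top [0.38869277 0.00961806 1.43657437] [[-0.025, -0.985, 0.17], [-0.999, 0.03, 0.023], [-0.027, -0.169, -0.985]] 389.4257160403197 279.45898733269155 208.4150059489347
wrist [ 0.30426479 -0.46264333  0.3736401 ] [[0.444, -0.864, -0.237], [-0.896, -0.429, -0.116], [-0.001, 0.264, -0.965]] 354.0893361809138 275.13850217975687 206.432594792056
{'clock': 0.15, 'joint_pos': [-1.177, 0.3, 1.521, 0.0, 1.321, -0.067], 'position': [0.245, -0.492, 0.231], 'tcp_rot': [[0.445, -0.896, -0.0], [-0.896, -0.445, 0.001], [-0.001, -0.0, -1.0]], 'ft_force': [-0.092, -0.073, -0.481], 'wrist_torque': [-0.039, -0.007, 0.002], 'opening': 0.085}
```

View pics/scene0.png

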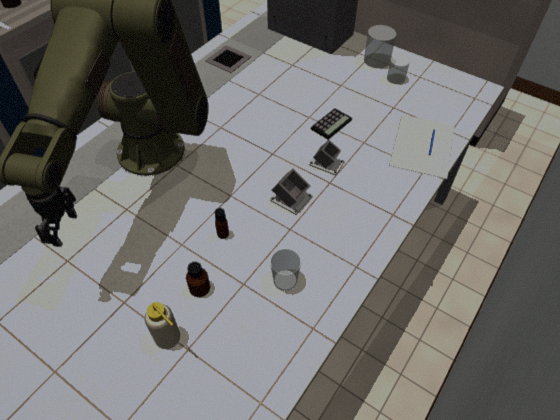

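View pics/top0.png

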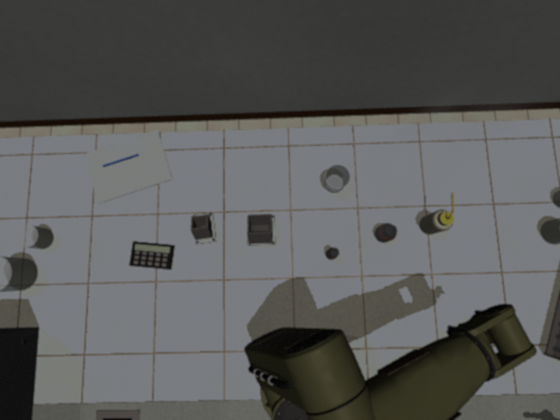

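View pics/wrist0.png

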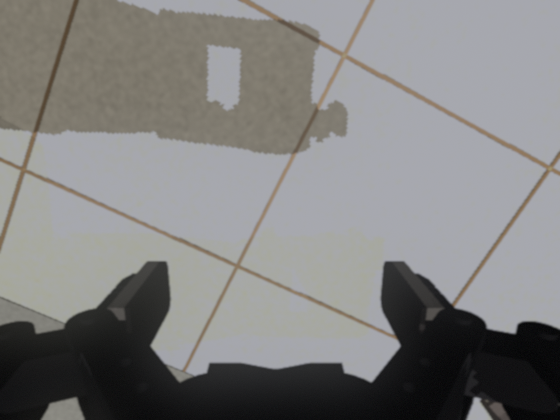

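Run:
```python
from h import *
for tag in('top0','scene0'):
    c=load(tag); im=c['pixels']; v=im.max(2).astype(int); w=cloud(c); 
    m=((v<75)).astype(np.uint8)
    ok=(w[:,:,2]>0.01)&(w[:,:,2]<0.3)&(w[:,:,0]>0.25)&(w[:,:,1]<0.6)
    m2=(ok).astype(np.uint8)
    n,l,s,cc=cv2.connectedComponentsWithStats(m2)
    for i in range(1,n):
        if s[i,4]<40: continue
        p=w[l==i]; zt=np.nanpercentile(p[:,2],97); t=p[p[:,2]>zt-.012]
        print(tag,s[i].tolist(),'zmax',round(zt,3),'topmean',t.mean(0).round(3),'bb',p.min(0).round(3),p.max(0).round(3))
    bigger=lambda a,x0,y0,x1,y1,f: cv2.resize(a[y0:y1,x0:x1,::-1],None,fx=f,fy=f,interpolation=cv2.INTER_CUBIC)
    if tag=='top0': cv2.imwrite('pics/topz.png',bigger(im,180,190,300,260,6))
    else: cv2.imwrite('pics/scz.png',bigger(im,250,130,360,220,7))
```

```text
top0 [108, 0, 452, 47, 16636] zmax 0.247 topmean [1.319 0.353 0.25 ] bb [ 1.311 -1.079  0.01 ] [1.328 0.6   0.281]
top0 [325, 164, 26, 29, 406] zmax 0.113 topmean [ 0.727 -0.167  0.109] bb [ 0.68  -0.216  0.01 ] [ 0.785 -0.121  0.117]
top0 [553, 190, 7, 17, 72] zmax 0.037 topmean [ 0.644 -0.965  0.032] bb [ 0.612 -0.982  0.01 ] [ 0.671 -0.96   0.044]
top0 [419, 193, 35, 42, 659] zmax 0.209 topmean [ 0.595 -0.509  0.207] bb [ 0.522 -0.534  0.01 ] [ 0.634 -0.466  0.216]
top0 [191, 213, 25, 31, 555] zmax 0.092 topmean [0.56  0.324 0.088] bb [0.514 0.282 0.01 ] [0.625 0.365 0.096]
top0 [247, 214, 28, 31, 787] zmax 0.104 topmean [0.535 0.114 0.1  ] bb [0.503 0.063 0.01 ] [0.61  0.164 0.111]
top0 [542, 218, 18, 27, 376] zmax 0.098 topmean [ 0.523 -0.905  0.094] bb [ 0.475 -0.94   0.01 ] [ 0.563 -0.897  0.107]
top0 [375, 222, 22, 21, 335] zmax 0.125 topmean [ 0.53  -0.333  0.122] bb [ 0.498 -0.363  0.011] [ 0.572 -0.301  0.129]
top0 [129, 242, 45, 28, 1016] zmax 0.023 topmean [0.474 0.515 0.017] bb [0.422 0.436 0.01 ] [0.524 0.597 0.03 ]
top0 [326, 248, 13, 12, 124] zmax 0.126 topmean [ 0.4
[... 434 characters left out ...]
604] zmax 0.292 topmean [ 1.32  -0.107  0.29 ] bb [ 1.318 -0.333  0.01 ] [1.321 0.596 0.3  ]
scene0 [215, 208, 14, 30, 329] zmax 0.123 topmean [ 0.465 -0.143  0.12 ] bb [ 0.448 -0.164  0.011] [ 0.485 -0.124  0.127]
scene0 [41, 230, 22, 17, 146] zmax 0.3 topmean [ 0.276 -0.544  0.295] bb [ 0.262 -0.564  0.24 ] [ 0.289 -0.519  0.3  ]
scene0 [270, 248, 31, 42, 959] zmax 0.111 topmean [ 0.724 -0.164  0.107] bb [ 0.681 -0.211  0.01 ] [ 0.771 -0.121  0.116]
scene0 [186, 261, 24, 35, 622] zmax 0.124 topmean [ 0.533 -0.336  0.12 ] bb [ 0.502 -0.368  0.011] [ 0.565 -0.306  0.126]
scene0 [145, 302, 35, 46, 1144] zmax 0.207 topmean [ 0.6   -0.512  0.206] bb [ 0.528 -0.541  0.01 ] [ 0.635 -0.469  0.214]
```

View pics/topz.png

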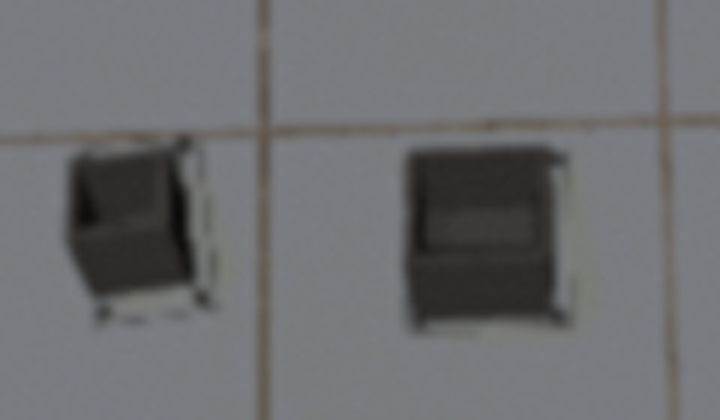

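View pics/scz.png

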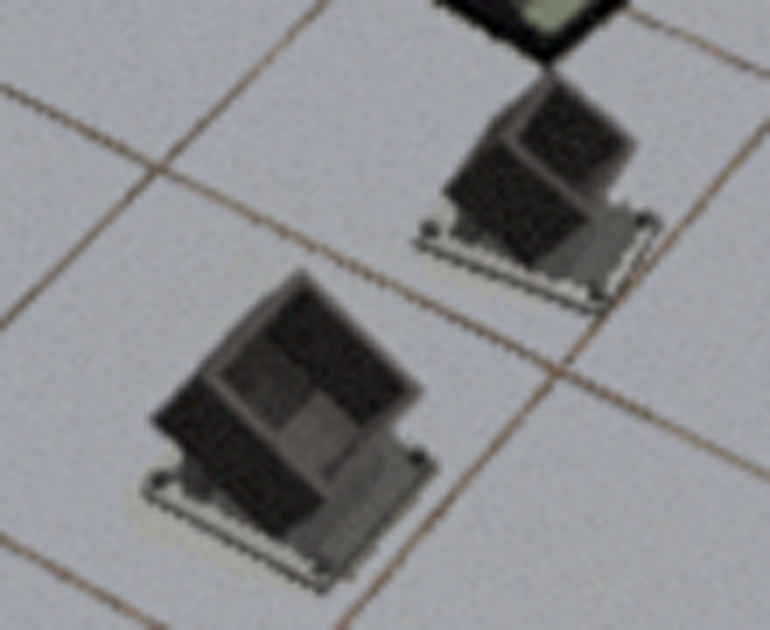

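Run:
```python
from h import *
for tag in('top0','scene0'):
  w=cloud(load(tag)).reshape(-1,3)
  for nm,x0,x1,y0,y1 in(('wide',.49,.62,.05,.17),('nar',.51,.63,.27,.37)):
    print(tag,nm)
    for x in np.arange(x0,x1,.01):
        r=[]
        for y in np.arange(y0,y1,.01):
            m=(abs(w[:,0]-x)<.006)&(abs(w[:,1]-y)<.006); r.append('%4d'%(1000*w[m,2].max()) if m.any() else '   .')
        print('%.2f'%x,' '.join(r))
```

```text
top0 wide
0.49    3    4    6    3    4    4    5    5    8    8    6    7
0.50    6    6   62   63   50   53   56   59   55   54   56   12
0.51    6   14   73   75   72   78   71   73   74   71   74   74
0.52    4   12   89   88   90   93   90   92   97   97   95   74
0.53    6   17  102  105  107  107  111  111  104  104  105  104
0.54    4   18  106  106  102  103  105  108  105  104  104  104
0.55    8   11   97   97   33   32   36   34   33   36   98   95
0.56    3    9   97   92   29   31   32   33   29   33   94   94
0.57    8   16   92   83   28   29   26   28   23   24   86   86
0.58    6    9   84   84   38   38   36   37   36   38   77    1
0.59    7   12   76   75   51   54   55   57   54   56   77    8
0.60    5   13   69   68   67   68   68   68   68   66   72   61
0.61    6    9   63   66   65   65   62   65   63   64   65   61
top0 nar
0.51    6    3    7    9    9   12    6    8   15   15
0.52    5   13   12   14   11   12   39   47   41   16
0.53    6   16   45   52   53   57   57   62   59   12
0.54   10    9   65   65   67   72   76   78   80    .
0.55   10    6  
[... 1251 characters left out ...]
  62   66   66   64   62   60
scene0 nar
0.51    2    3    1    2    7    7    2    2    .   -2
0.52    3    7   12   10    9    .    .    .    .    .
0.53    4   15   36   44    7   43   50   50    .    .
0.54    4   48   59   58   66   72   72   69   76    .
0.55    0    9   83   83   85   85   85   62   81    .
0.56    1   10   90   92   92   91   93   96   90   85
0.57    1    4   90   93   87    .    .   92   89   80
0.58    1    8   85   83    6    .    .   72   83   72
0.59    6    6   80   77   11   10   43   78   78   70
0.60    7    4   68   71   61   63   59   65   69   67
0.61    4    3   67   67   65   66   63   65   66   59
0.62    3    4   14   14   14   15   15   14   14   13
```

Call:
servo_tool --rows '[[[85,-1.65,-8.45,-0.7,2.64],[85,-1.65,-8.45,-0.7,2.64],[85,-1.65,-8.45,-0.7,2.64],[85,-1.65,-8.45,-0.7,2.64],[85,-1.65,-8.45,-0.7,2.64]]]' --squeeze 30

```text
clock: 0.78
position: [0.4516, -0.3333, 0.252]
tcp_rot: [[0.003, -1.0, -0.0], [-1.0, -0.003, 0.001], [-0.001, 0.0, -1.0]]
ft_force: [0.0, 0.3, 0.6]
opening: 0.0844
```

Run:
```python
from h import *
grab('wrist','w1'); st()
```

```text
{'clock': 0.825, 'joint_pos': [-0.7, 0.311, 1.458, 0.001, 1.373, 0.867], 'position': [0.452, -0.333, 0.252], 'tcp_rot': [[0.003, -1.0, -0.0], [-1.0, -0.003, 0.001], [-0.001, 0.0, -1.0]], 'ft_force': [1.675, 1.272, 0.427], 'wrist_torque': [0.048, -0.013, 0.006], 'opening': 0.085}
```

View pics/w1.png

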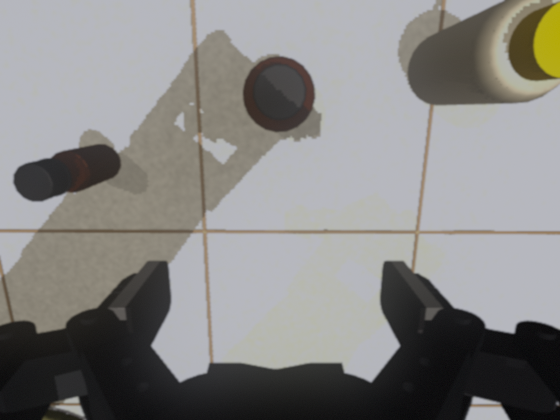

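The wrist picture shows the stout cap at (278,93), the slim cap at (35,180), and the wash bottle at the upper right.

Run:
```python
from h import *
c=load('w1'); w=cloud(c)
def capfit(w,x,y,r):
    m=(np.hypot(w[:,:,0]-x,w[:,:,1]-y)<.035)&(w[:,:,2]>.108)&(w[:,:,2]<.14)
    p=w[m]; (v,u)=np.nonzero(m)
    (cx,cy),rad=cv2.minEnclosingCircle(p[:,:2].astype(np.float32))
    (uu,vv),rr=cv2.minEnclosingCircle(np.c_[u,v].astype(np.float32))
    print('n',len(p),'z',np.median(p[:,2]).round(4),'enc',round(cx,4),round(cy,4),round(rad,4),'mean',p.mean(0).round(4),'pix',round(uu,1),round(vv,1),round(rr,1), 'ray.121',onplane(c,uu,vv,.121).round(4))
capfit(w,.531,-.335,.02); capfit(w,.463,-.141,.016)
# two-view height of stout/slim cap: top camera ray and wrist ray
t=load('top0'); wt=cloud(t)
for (x,y) in((.531,-.335),(.463,-.141)):
    px=[]
    for cc,ww in((c,w),(t,wt),(load('scene0'),cloud(load('scene0')))):
        m=(np.hypot(ww[:,:,0]-x,ww[:,:,1]-y)<.03)&(ww[:,:,2]>.113)&(ww[:,:,2]<.135)
        v,u=np.nonzero(m); px.append(ray(cc,u.mean(),v.mean()))
    A=np.zeros((3,3));b=np.zeros(3)
    for o,d in px:
        d=d/np.linalg.norm(d);M=np.eye(3)-np.outer(d,d);A+=M;b+=M@o
    print('tri',np.linalg.solve(A,b).round(4))
```

```text
n 2335 z 0.1212 enc 0.5307 -0.3357 0.02 mean [ 0.5309 -0.3357  0.1212] pix 279.0 91.5 28.0 ray.121 [ 0.531  -0.3355  0.121 ]
n 1577 z 0.1209 enc 0.4621 -0.1422 0.0164 mean [ 0.4633 -0.145   0.1195] pix 38.2 179.5 24.8 ray.121 [ 0.4647 -0.1466  0.121 ]
tri [ 0.5306 -0.3349  0.1156]
tri [ 0.4616 -0.1398  0.1144]
```

Call:
servo_tool --rows '[[[85,-6,2,-1,0],[85,-12,0,-1,0],[85,-14.3,-1,-1,0],[85,-14.3,-1,-1,0],[85,-14.3,-1,-1,0]]]'

```text
clock: 1.45
position: [0.4619, -0.0282, 0.2759]
tcp_rot: [[0.002, -1.0, 0.0], [-1.0, -0.002, 0.001], [-0.001, -0.0, -1.0]]
ft_force: [0.7, -0.9, 0.2]
opening: 0.0849
```

Call:
servo_tool --rows '[[[85,-7.6,-0.3,-0.6,0],[85,-7.6,-0.3,-0.6,0],[85,-7.6,-0.3,-0.6,0],[85,-7.6,-0.3,-0.6,0],[85,-7.6,-0.3,-0.6,0]]]'

```text
clock: 2.08
position: [0.4704, 0.2011, 0.2937]
tcp_rot: [[0.004, -1.0, -0.001], [-1.0, -0.004, 0.001], [-0.001, 0.001, -1.0]]
ft_force: [0.5, -1.0, -0.2]
opening: 0.0853
```

Run:
```python
from h import *
grab('wrist','w2'); st()
```

```text
{'clock': 2.125, 'joint_pos': [0.33, 0.171, 1.535, 0.001, 1.436, 1.897], 'position': [0.47, 0.2, 0.294], 'tcp_rot': [[0.003, -1.0, -0.001], [-1.0, -0.003, 0.0], [-0.0, 0.001, -1.0]], 'ft_force': [0.779, -0.778, -0.457], 'wrist_torque': [-0.005, -0.025, -0.023], 'opening': 0.085}
```

View pics/w2.png

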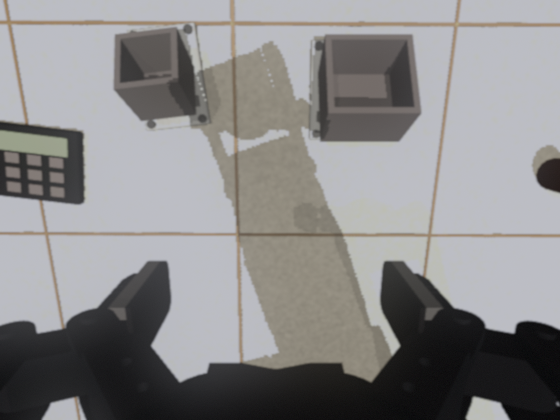

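The picture shows both pockets: the wide mouth at (370,75) with its high rim near row 110 and its outer wall facing the robot, and the narrow mouth at (152,62). Both lean away from the robot (+x).

Run:
```python
from h import *
c=load('w2'); w=cloud(c)
def plane(p):
    m=p.mean(0);
    for _ in range(4):
        u,s,v=np.linalg.svd(p-m,full_matrices=False);n=v[2]; d=(p-m)@n; k=abs(d)<2.5*max(d.std(),.0005); p=p[k]; m=p.mean(0)
    n=n*np.sign(n[2]); return m,n,d.std()
for nm,wall,box,W in(('wide',(340,118,400,132),(.49,.63,.04,.175),.073),('nar',(140,98,180,112),(.5,.64,.26,.38),.049)):
    x0,y0,x1,y1=wall
    p=w[y0:y1,x0:x1].reshape(-1,3); m,n,s=plane(p); az=np.degrees(np.arctan2(-n[1],-n[0]))
    print(nm,'wall n',n.round(3),'tilt of axis',np.degrees(np.arcsin(n[2])).round(1),'lean az',az.round(2),'m',m.round(4),'res',s.round(4))
    a=np.radians(az);zz=np.array([.5*np.cos(a),.5*np.sin(a),.866]);yl=np.array([-np.sin(a),np.cos(a),0]);t=np.cross(yl,zz) # t=toward lean/down
    q=w.reshape(-1,3); q=q[(q[:,0]>box[0])&(q[:,0]<box[1])&(q[:,1]>box[2])&(q[:,1]<box[3])&(q[:,2]>.02)]
    S=np.c_[q@t,q@yl,q@zz]; top=np.percentile(S[:,2],98); 
    r=S[S[:,2]>S[:,2].max()-.004] if False else S[abs(S[:,2]-top)<.004]
    o=S[S[:,2]>top-.05]
    lo,hi=np.percentile(r[:,:2],[.7,99.3],axis=0); mid=(lo+hi)/2
    rr=r; 
    fl=S[(abs(S[:,0]-mid[0])<W/2-.006)&(abs(S[:,1]-mid[1])<W/2-.006)]
    h=np.histogram(fl[:,2]-top,bins=np.arange(-.07,.01,.004))
    print(' rim s',np.median(r[:,2]).round(4),'span',(hi-lo).round(4),'(want',W+.012,')','floor depth hist',list(zip((1000*h[1][:-1]).round().astype(int).tolist(),h[0].tolist())))
    rims=np.median(r[:,2]); M=t*mid[0]+yl*mid[1]+zz*rims; F=M-zz*.055
    print(' mouth',M.round(4),'floor c',F.round(4),'wall off t', (m@t-mid[0]).round(4))
```

```text
Traceback (most recent call last):
numpy.linalg.LinAlgError: SVD did not converge
```

```bash
cat > fitp.py <<'E'
from h import *
import sys
c=load(sys.argv[1]); w=cloud(c)
def plane(p):
    p=p[np.isfinite(p).all(1)]; m=p.mean(0)
    for _ in range(4):
        u,s,v=np.linalg.svd(p-m,full_matrices=False);n=v[2]; d=(p-m)@n; k=abs(d)<2.5*max(d.std(),.0005); p=p[k]; m=p.mean(0)
    n=n*np.sign(n[2]); return m,n,d.std()
for nm,wall,box,W in(('wide',(340,118,400,132),(.49,.63,.04,.175),.073),('nar',(140,98,180,112),(.5,.64,.26,.38),.049)):
    x0,y0,x1,y1=wall
    m,n,s=plane(w[y0:y1,x0:x1].reshape(-1,3)); az=np.degrees(np.arctan2(-n[1],-n[0]))
    print(nm,'wall n',n.round(3),'tilt',np.degrees(np.arcsin(n[2])).round(1),'az',az.round(2),'m',m.round(4),'res',s.round(4))
    a=np.radians(az);zz=np.array([.5*np.cos(a),.5*np.sin(a),.866]);yl=np.array([-np.sin(a),np.cos(a),0]);t=np.cross(yl,zz)
    q=w.reshape(-1,3); q=q[np.isfinite(q).all(1)]; q=q[(q[:,0]>box[0])&(q[:,0]<box[1])&(q[:,1]>box[2])&(q[:,1]<box[3])&(q[:,2]>.02)]
    S=np.c_[q@t,q@yl,q@zz]; top=np.percentile(S[:,2],98)
    r=S[abs(S[:,2]-top)<.004]; lo,hi=np.percentile(r[:,:2],[.7,99.3],axis=0); mid=(lo+hi)/2
    fl=S[(abs(S[:,0]-mid[0])<W/2-.006)&(abs(S[:,1]-mid[1])<W/2-.006)]
    h=np.histogram(fl[:,2]-top,bins=np.arange(-.07,.01,.005))
    M=t*mid[0]+yl*mid[1]+zz*np.median(r[:,2])
    print(' span',(hi-lo).round(4),'want',W+.012,'hist',list(zip((1000*h[1][:-1]).round().astype(int).tolist(),h[0].tolist())))
    print(' mouth',M.round(4),'floor',(M-zz*.055).round(4),'wall off',(m@t-mid[0]).round(4))
E
python3 fitp.py w2
```

```text
wide wall n [-0.867 -0.003  0.499] tilt 29.9 az 0.17 m [0.5231 0.1102 0.0838] res 0.0004
 span [0.0857 0.0849] want 0.08499999999999999 hist [(-70, 0), (-65, 0), (-60, 1208), (-55, 172), (-50, 0), (-45, 0), (-40, 0), (-35, 0), (-30, 0), (-25, 0), (-20, 0), (-15, 0), (-10, 0), (-5, 0), (0, 0)]
 mouth [0.571  0.1113 0.0823] floor [0.5435 0.1113 0.0347] wall off -0.0422
nar wall n [-0.863 -0.098  0.496] tilt 29.7 az 6.51 m [0.5413 0.3193 0.0621] res 0.0004
 span [0.0615 0.061 ] want 0.061 hist [(-70, 0), (-65, 0), (-60, 15), (-55, 3), (-50, 0), (-45, 0), (-40, 0), (-35, 0), (-30, 0), (-25, 0), (-20, 0), (-15, 0), (-10, 0), (-5, 0), (0, 0)]
 mouth [0.5839 0.3244 0.0764] floor [0.5566 0.3213 0.0288] wall off -0.0301
```

Call:
servo_tool --rows '[[[85,17.87,-1.98,1,0],[85,17.87,-1.98,1,0],[85,17.87,-1.98,1,0],[85,17.87,-1.98,1,0],[85,17.87,-1.98,1,0]]]'

```text
clock: 2.75
position: [0.5048, -0.1139, 0.2763]
tcp_rot: [[0.001, -1.0, -0.001], [-1.0, -0.001, 0.0], [-0.0, 0.001, -1.0]]
ft_force: [1.5, -0.2, -0.1]
opening: 0.0851
```

Call:
servo_tool --rows '[[[85,7.38,-0.87,1.5,0],[85,7.38,-0.87,2,0],[85,7.38,-0.87,2.5,0],[85,7.38,-0.87,2.5,0],[85,7.38,-0.87,2.5,0]]]'

```text
clock: 3.38
position: [0.5284, -0.3393, 0.1983]
tcp_rot: [[-0.004, -1.0, -0.004], [-1.0, 0.004, 0.002], [-0.002, 0.004, -1.0]]
ft_force: [0.6, 0.0, -0.2]
opening: 0.0851
```

Run:
```python
from h import *
st()
```

```text
{'clock': 3.375, 'joint_pos': [-0.629, 0.503, 1.317, -0.001, 1.327, 0.946], 'position': [0.528, -0.339, 0.198], 'tcp_rot': [[-0.004, -1.0, -0.004], [-1.0, 0.004, 0.002], [-0.002, 0.004, -1.0]], 'ft_force': [0.634, 0.046, -0.206], 'wrist_torque': [0.021, -0.009, -0.039], 'opening': 0.085}
```

Call:
servo_tool --rows '[[[85,-0.12,-0.09,1,0],[85,-0.12,-0.09,2.4,0],[85,-0.12,-0.09,3.6,0],[85,-0.12,-0.09,3.6,0]]]'

```text
clock: 3.88
position: [0.529, -0.3352, 0.0886]
tcp_rot: [[-0.005, -1.0, -0.008], [-1.0, 0.005, 0.005], [-0.005, 0.008, -1.0]]
ft_force: [-1.1, 0.5, 0.0]
opening: 0.0848
```

Call:
servo_tool --rows '[[[34,0,0,0,0],[34,0,0,0,0],[34,0,0,0,0],[34,0,0,0,0],[34,0,0,0,0]]]' --squeeze 30

```text
clock: 4.5
position: [0.5294, -0.3356, 0.0902]
tcp_rot: [[-0.005, -1.0, -0.006], [-1.0, 0.005, 0.003], [-0.003, 0.006, -1.0]]
ft_force: [-1.8, -0.4, 7.6]
opening: 0.0394
```

Call:
servo_tool --rows '[[[34,0,0,-0.5,0],[34,0,0,-2,0],[34,0,0,-4,0],[34,0,0,-5.3,0],[34,0,0,-5.3,0]]]' --squeeze 45

```text
clock: 5.12
position: [0.5311, -0.3365, 0.2536]
tcp_rot: [[-0.005, -1.0, -0.001], [-1.0, 0.005, -0.0], [0.0, 0.001, -1.0]]
ft_force: [0.2, -1.0, -3.0]
opening: 0.039
```

Run:
```python
from h import *
c=grab('scene','s1'); st()
cv2.imwrite('pics/s1z.png',cv2.resize(c['pixels'][150:350,100:350,::-1],None,fx=3,fy=3))
```

```text
{'clock': 5.175, 'joint_pos': [-0.623, 0.467, 1.247, -0.001, 1.432, 0.953], 'position': [0.531, -0.336, 0.251], 'tcp_rot': [[-0.005, -1.0, -0.004], [-1.0, 0.005, 0.002], [-0.002, 0.004, -1.0]], 'ft_force': [-0.032, -0.891, -2.66], 'wrist_torque': [0.035, 0.017, -0.01], 'opening': 0.039}
```

View pics/s1z.png

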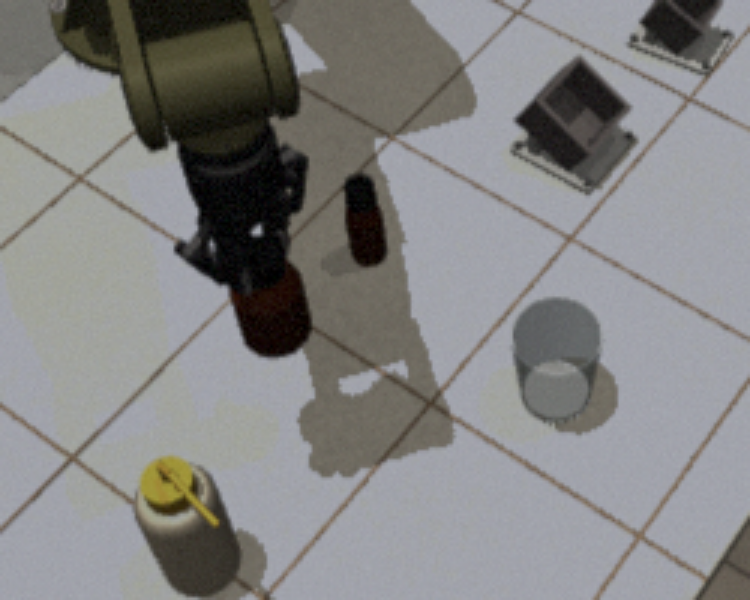

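Call:
servo_tool --rows '[[[34,-1,0.3,-0.3,0],[34,-2.8,0.6,-0.3,0],[34,-4.6,0.9,-0.3,0],[34,-6.4,1.3,-0.3,0],[34,-8.2,1.6,-0.3,0]]]'

```text
clock: 5.8
position: [0.4826, -0.0882, 0.2593]
tcp_rot: [[-0.005, -1.0, -0.006], [-1.0, 0.005, 0.003], [-0.003, 0.006, -1.0]]
ft_force: [0.7, 0.5, -2.2]
opening: 0.0389
```

Call:
servo_tool --rows '[[[34,-1.8,0.3,0,0],[34,-3.6,0.6,0,0],[34,-5.2,0.8,0,0],[34,-6.5,0.9,0,0],[34,-6.7,0.9,0,0]]]'

```text
clock: 6.42
position: [0.4557, 0.1147, 0.2588]
tcp_rot: [[-0.002, -1.0, -0.008], [-1.0, 0.002, 0.002], [-0.002, 0.008, -1.0]]
ft_force: [-0.1, -0.3, -3.0]
opening: 0.0388
```

Call:
servo_tool --rows '[[[34,0,0,0,0]]]'

```text
clock: 6.55
position: [0.4555, 0.1146, 0.2581]
tcp_rot: [[-0.002, -1.0, -0.01], [-1.0, 0.002, 0.002], [-0.002, 0.01, -1.0]]
ft_force: [0.2, 0.2, -2.7]
opening: 0.0386
```

Call:
servo_tool --rows '[[[34,0.1,-0.1,1.2,0],[34,0.1,-0.1,2.4,0],[34,0.1,-0.1,3.1,0],[34,0.1,-0.1,3.1,0]]]'

```text
clock: 7.05
position: [0.4568, 0.1107, 0.1636]
tcp_rot: [[-0.003, -1.0, -0.013], [-1.0, 0.003, 0.001], [-0.001, 0.013, -1.0]]
ft_force: [-0.3, -0.1, -1.5]
opening: 0.039
```

Run:
```python
from h import *
c=grab('scene','s2'); st()
cv2.imwrite('pics/s2z.png',cv2.resize(c['pixels'][100:260,170:370,::-1],None,fx=3.5,fy=3.5))
```

```text
{'clock': 7.1, 'joint_pos': [0.158, 0.2, 1.81, 0.004, 1.143, 1.73], 'position': [0.457, 0.111, 0.165], 'tcp_rot': [[-0.003, -1.0, -0.011], [-1.0, 0.003, 0.002], [-0.002, 0.011, -1.0]], 'ft_force': [0.664, -0.318, -1.531], 'wrist_torque': [0.005, 0.008, -0.037], 'opening': 0.039}
```

View pics/s2z.png

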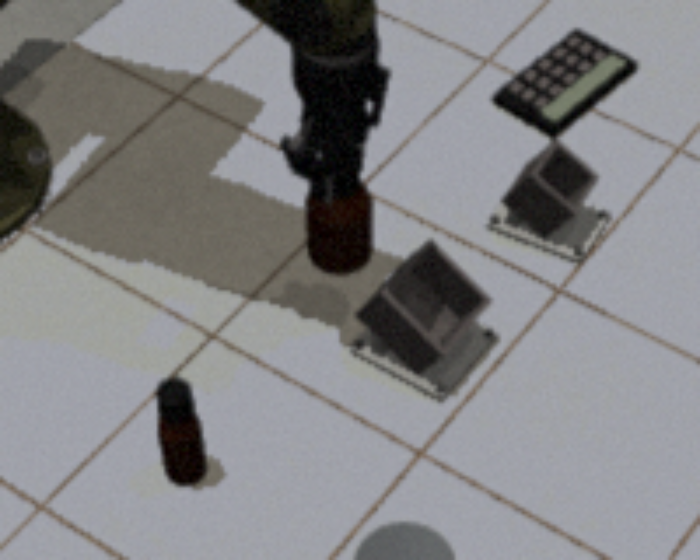

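Call:
servo_tool --rows '[[[34,0,-0.4,0,0],[34,0,-0.8,0,0],[34,0,-1.1,0,0],[34,0,-1.4,0,0],[34,0,-1.7,0,0]]]' --squeeze 20

```text
clock: 7.72
position: [0.5091, 0.1109, 0.165]
tcp_rot: [[-0.003, -1.0, -0.011], [-1.0, 0.003, 0.002], [-0.002, 0.011, -1.0]]
ft_force: [-3.9, -1.5, 4.4]
opening: 0.0388
```

Run:
```python
from h import *
c=grab('scene','s3'); st()
cv2.imwrite('pics/s3z.png',cv2.resize(c['pixels'][100:260,170:370,::-1],None,fx=3.5,fy=3.5))
```

```text
{'clock': 7.775, 'joint_pos': [0.142, 0.308, 1.672, 0.004, 1.172, 1.715], 'position': [0.51, 0.111, 0.165], 'tcp_rot': [[-0.003, -1.0, -0.011], [-1.0, 0.003, 0.002], [-0.002, 0.011, -1.0]], 'ft_force': [-4.315, -0.021, 4.259], 'wrist_torque': [-0.069, 1.056, -0.062], 'opening': 0.039}
```

View pics/s3z.png

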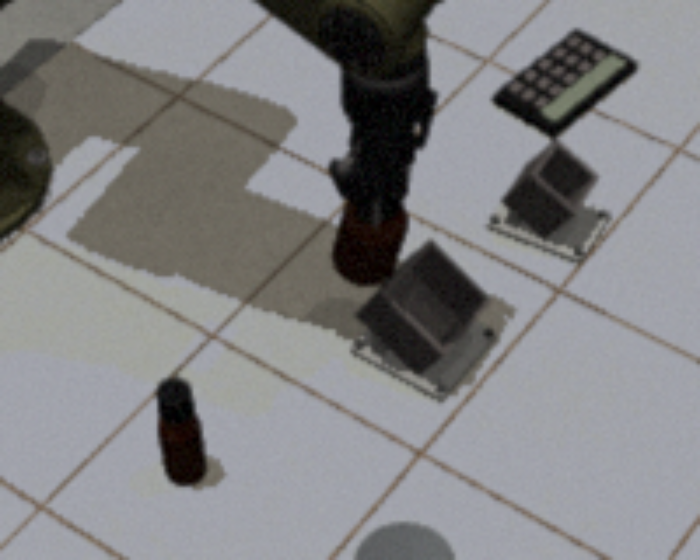

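Call:
servo_tool --rows '[[[34,0,-0.3,0,0],[34,0,-0.6,0,0],[34,0,-0.9,0,0],[34,0,-1.08,0,0],[34,0,-1.08,0,0]]]' --squeeze 20

```text
clock: 8.4
position: [0.5425, 0.1107, 0.1644]
tcp_rot: [[-0.003, -1.0, -0.011], [-1.0, 0.003, 0.002], [-0.002, 0.011, -1.0]]
ft_force: [-2.5, -0.4, -1.6]
opening: 0.0389
```

Run:
```python
from h import *
c=grab('scene','s4'); st()
cv2.imwrite('pics/s4z.png',cv2.resize(c['pixels'][100:260,170:370,::-1],None,fx=3.5,fy=3.5))
```

```text
{'clock': 8.45, 'joint_pos': [0.134, 0.376, 1.581, 0.003, 1.195, 1.706], 'position': [0.542, 0.111, 0.164], 'tcp_rot': [[-0.003, -1.0, -0.011], [-1.0, 0.003, 0.002], [-0.002, 0.011, -1.0]], 'ft_force': [-2.451, -0.126, -3.062], 'wrist_torque': [-0.09, 0.532, 0.021], 'opening': 0.039}
```

View pics/s4z.png

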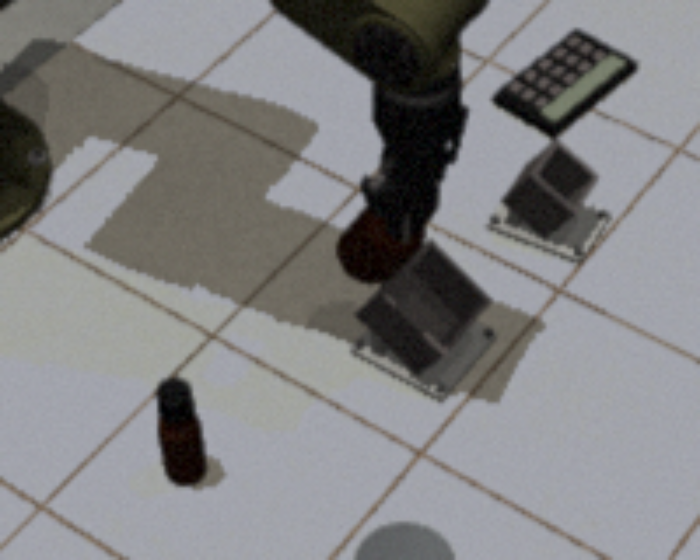

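Call:
servo_tool --rows '[[[34,0,0,0,0],[34,0,0,-0.7,0],[34,0,0,-1.7,0],[34,0,0,-2.7,0],[34,0,0,-2.7,0]]]' --squeeze 80

```text
clock: 9.07
position: [0.5441, 0.1107, 0.2477]
tcp_rot: [[-0.003, -1.0, -0.005], [-1.0, 0.003, 0.002], [-0.002, 0.005, -1.0]]
ft_force: [-0.3, -0.6, -2.8]
opening: 0.038
```

Call:
servo_tool --rows '[[[34,0,-0.8,0,0],[34,0,-1.8,0,0],[34,0,-2.8,0,0],[34,0,-3.0,0,0],[34,0,-3.0,0,0]]]'

```text
clock: 9.7
position: [0.6338, 0.1104, 0.2461]
tcp_rot: [[-0.003, -1.0, -0.007], [-1.0, 0.003, 0.002], [-0.002, 0.007, -1.0]]
ft_force: [-0.3, -0.0, -2.3]
opening: 0.0382
```

Run:
```python
from h import *
c=grab('scene','s5'); st()
cv2.imwrite('pics/s5z.png',cv2.resize(c['pixels'][100:260,170:370,::-1],None,fx=3.5,fy=3.5))
w=cloud(c); im=c['pixels'].astype(int)
m=(w[:,:,2]>.105)&(w[:,:,0]>.5)&(abs(w[:,:,1]-.11)<.08)&(im[:,:,0]>im[:,:,2]+12)&(im[:,:,0]>25)
p=w[m]; print(len(p),p.min(0).round(3),p.max(0).round(3))
s=bot.sense(); 
q=w[(w[:,:,2]>.105)&(w[:,:,2]<.30)&(abs(w[:,:,1]-.11)<.08)&(w[:,:,0]>.5)]
print('lowest',q[np.argsort(q[:,2])[:8]].round(3).tolist())
```

```text
{'clock': 9.75, 'joint_pos': [0.114, 0.506, 1.2, 0.003, 1.441, 1.688], 'position': [0.634, 0.11, 0.247], 'tcp_rot': [[-0.003, -1.0, -0.006], [-1.0, 0.003, 0.002], [-0.002, 0.006, -1.0]], 'ft_force': [0.391, -0.283, -2.101], 'wrist_torque': [-0.008, -0.035, 0.002], 'opening': 0.038}
1730 [0.5   0.037 0.206] [0.679 0.165 0.569]
lowest [[1.319, 0.08, 0.105], [0.536, 0.095, 0.105], [0.541, 0.088, 0.105], [1.319, 0.147, 0.105], [1.319, 0.12, 0.106], [1.319, 0.061, 0.106], [0.536, 0.083, 0.106], [1.32, 0.162, 0.106]]
```

View pics/s5z.png

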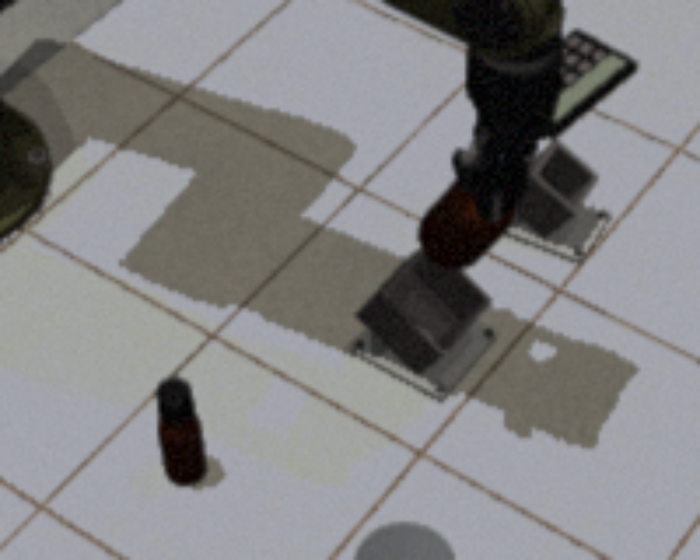

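```bash
cat > cyl.py <<'E'
from h import *
from scipy.optimize import least_squares
def cyl(tag,x0,y0,R,lo=(0,-.09,-.12),hi=(0,.09,.0)):
    c=load(tag); w=cloud(c); im=c['pixels'].astype(int)
    P=np.array(x0)
    m=(im[:,:,0]>1.35*im[:,:,2])&(im[:,:,0]>22)&(np.linalg.norm(w-P,axis=2)<.125)
    m=cv2.morphologyEx(m.astype(np.uint8),cv2.MORPH_OPEN,np.ones((3,3)))>0
    q=w[m]
    a0=np.radians(y0)
    def ax(th): return np.array([np.sin(th[2])*np.cos(a0),np.sin(th[2])*np.sin(a0),0])+np.array([-np.sin(th[3])*np.sin(a0),np.sin(th[3])*np.cos(a0),np.cos(th[2])])
    def f(th):
        d=ax(th); d=d/np.linalg.norm(d); o=P+np.array([np.cos(a0)*th[0]-np.sin(a0)*th[1],np.sin(a0)*th[0]+np.cos(a0)*th[1],0])
        return np.linalg.norm(np.cross(q-o,d),axis=1)-R
    r=least_squares(f,[0,0,.5,0],loss='soft_l1',f_scale=.001)
    d=ax(r.x); d/=np.linalg.norm(d); o=P+np.array([np.cos(a0)*r.x[0]-np.sin(a0)*r.x[1],np.sin(a0)*r.x[0]+np.cos(a0)*r.x[1],0]); s=(q-o)@d
    print('n',len(q),'tilt',np.degrees(r.x[2:]).round(1),'axis pt at P height',o.round(4),'s span',np.percentile(s,[1,99]).round(4),'res',np.abs(r.fun).mean().round(4),'foot',(o+d*np.percentile(s,1)).round(4))
E
python3 - <<'E'
from cyl import *
cyl('s5',(.634,.110,.265),0,.032)
E
```

```text
n 29 tilt [61.9 69.6] axis pt at P height [0.6853 0.1981 0.265 ] s span [-0.1365 -0.1215] res 0.0022 foot [0.5974 0.1048 0.2182]
```

```bash
python3 - <<'E'
from cyl import *
import cyl as C
src=open('cyl.py').read().replace("m=(im[:,:,0]>1.35*im[:,:,2])&(im[:,:,0]>22)&(np.linalg.norm(w-P,axis=2)<.125)","b=cv2.GaussianBlur(im.astype(np.float32),(5,5),0); m=(b[:,:,0]>1.3*b[:,:,2])&(b[:,:,0]>b[:,:,1]+6)&(np.linalg.norm(w-P,axis=2)<.125)")
open('cyl.py','w').write(src)
E
python3 - <<'E'
from cyl import *
cyl('s5',(.634,.110,.265),0,.032)
E
```

```text
n 334 tilt [26.2  2.2] axis pt at P height [0.6291 0.1152 0.265 ] s span [-0.1073 -0.0022] res 0.0027 foot [0.5817 0.1111 0.1689]
```

Call:
servo_tool --rows '[[[34,-0.03,0.05,1,0],[34,-0.03,0.05,2,0],[34,-0.03,0.05,2.5,0],[34,-0.03,0.05,2.5,0]]]'

```text
clock: 10.25
position: [0.6312, 0.1115, 0.1713]
tcp_rot: [[-0.003, -1.0, -0.007], [-1.0, 0.003, 0.002], [-0.002, 0.007, -1.0]]
ft_force: [0.4, 0.9, -1.8]
opening: 0.038
```

Run:
```python
from h import *
c=grab('scene','s6'); st()
cv2.imwrite('pics/s6z.png',cv2.resize(c['pixels'][100:260,170:370,::-1],None,fx=3.5,fy=3.5))
```

```text
{'clock': 10.3, 'joint_pos': [0.117, 0.555, 1.3, 0.003, 1.292, 1.689], 'position': [0.632, 0.112, 0.172], 'tcp_rot': [[-0.003, -1.0, -0.005], [-1.0, 0.003, 0.002], [-0.002, 0.005, -1.0]], 'ft_force': [0.622, 0.049, -2.317], 'wrist_torque': [-0.015, -0.091, 0.003], 'opening': 0.038}
```

View pics/s6z.png

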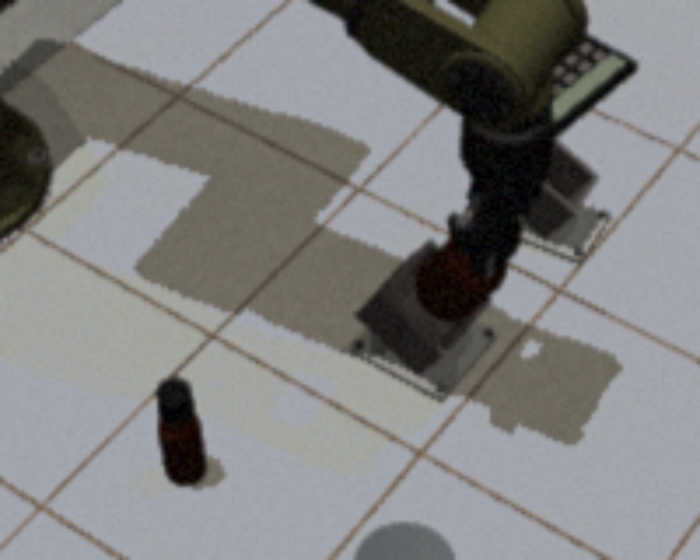

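Call:
servo_tool --rows '[[[34,0,0.2,0.35,0],[34,0,0.4,0.7,0],[34,0,0.6,1.05,0],[34,0,0.6,1.05,0]]]' --squeeze 40

```text
clock: 10.8
position: [0.6127, 0.1117, 0.14]
tcp_rot: [[-0.003, -1.0, -0.007], [-1.0, 0.003, 0.002], [-0.002, 0.007, -1.0]]
ft_force: [0.3, -0.5, -2.0]
opening: 0.038
```

Call:
servo_tool --rows '[[[34,0,0.2,0.35,0],[34,0,0.4,0.7,0],[34,0,0.5,0.85,0],[34,0,0.5,0.85,0]]]' --squeeze 30

```text
clock: 11.3
position: [0.5974, 0.1118, 0.1145]
tcp_rot: [[-0.003, -1.0, -0.008], [-1.0, 0.003, 0.002], [-0.002, 0.008, -1.0]]
ft_force: [0.4, 0.1, -2.4]
opening: 0.0381
```

Call:
servo_tool --rows '[[[34,0,0.04,0.07,0],[34,0,0.08,0.14,0],[34,0,0.08,0.14,0]]]' --squeeze 25

```text
clock: 11.68
position: [0.5973, 0.1119, 0.1129]
tcp_rot: [[-0.003, -1.0, -0.0], [-1.0, 0.003, 0.003], [-0.003, 0.0, -1.0]]
ft_force: [8.5, 0.2, 9.5]
opening: 0.038
```

Run:
```python
from h import *
c=grab('scene','s7'); st()
cv2.imwrite('pics/s7z.png',cv2.resize(c['pixels'][100:260,170:370,::-1],None,fx=3.5,fy=3.5))
```

```text
{'clock': 11.725, 'joint_pos': [0.124, 0.542, 1.468, 0.003, 1.132, 1.696], 'position': [0.597, 0.112, 0.113], 'tcp_rot': [[-0.003, -1.0, -0.0], [-1.0, 0.003, 0.003], [-0.003, 0.0, -1.0]], 'ft_force': [7.94, 1.002, 9.72], 'wrist_torque': [-0.042, -1.113, 0.041], 'opening': 0.038}
```

View pics/s7z.png

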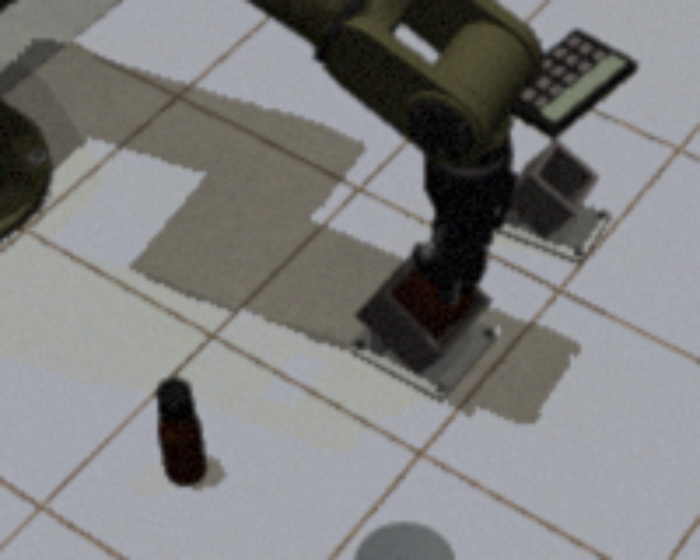

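Call:
servo_tool --rows '[[[70,0,0,0,0],[70,0,0,0,0],[70,0,0,0,0],[70,0,0,-0.5,0],[70,0,0,-2,0]]]'

```text
clock: 12.35
position: [0.5964, 0.1116, 0.1725]
tcp_rot: [[-0.003, -1.0, -0.004], [-1.0, 0.003, 0.002], [-0.002, 0.004, -1.0]]
ft_force: [0.2, -0.0, 0.6]
opening: 0.07
```

Call:
servo_tool --rows '[[[70,0,1,-3,0],[70,0,2.5,-4,0],[70,0,3.5,-4,0],[70,0,3.5,-4,0]]]'

```text
clock: 12.85
position: [0.4906, 0.1118, 0.296]
tcp_rot: [[-0.002, -1.0, 0.0], [-1.0, 0.002, 0.003], [-0.003, -0.0, -1.0]]
ft_force: [0.9, -0.9, 0.2]
opening: 0.0695
```

Run:
```python
from h import *
from cyl import cyl
c=grab('scene','s8'); st(); c2=grab('wrist','w8')
cv2.imwrite('pics/s8z.png',cv2.resize(c['pixels'][100:260,170:370,::-1],None,fx=3.5,fy=3.5))
cyl('s8',(.597,.1113,.128),0,.032)
w=cloud(c2); q=w[(w[:,:,2]>.12)&(w[:,:,2]<.16)&(w[:,:,0]>.55)&(w[:,:,0]<.66)&(abs(w[:,:,1]-.11)<.05)]; print('cap top',len(q),q.mean(0).round(4),q.max(0).round(4))
```

```text
{'clock': 12.9, 'joint_pos': [0.149, 0.154, 1.552, 0.003, 1.436, 1.722], 'position': [0.492, 0.112, 0.295], 'tcp_rot': [[-0.002, -1.0, -0.001], [-1.0, 0.002, 0.003], [-0.003, 0.001, -1.0]], 'ft_force': [1.015, -0.139, -0.43], 'wrist_torque': [-0.013, -0.018, 0.058], 'opening': 0.07}
n 245 tilt [31.1 23.6] axis pt at P height [0.6046 0.1359 0.128 ] s span [-0.0894 -0.0317] res 0.0031 foot [0.5618 0.1026 0.0569]
cap top 2609 [0.6003 0.1113 0.1362] [0.6247 0.131  0.1476]
```

View pics/s8z.png

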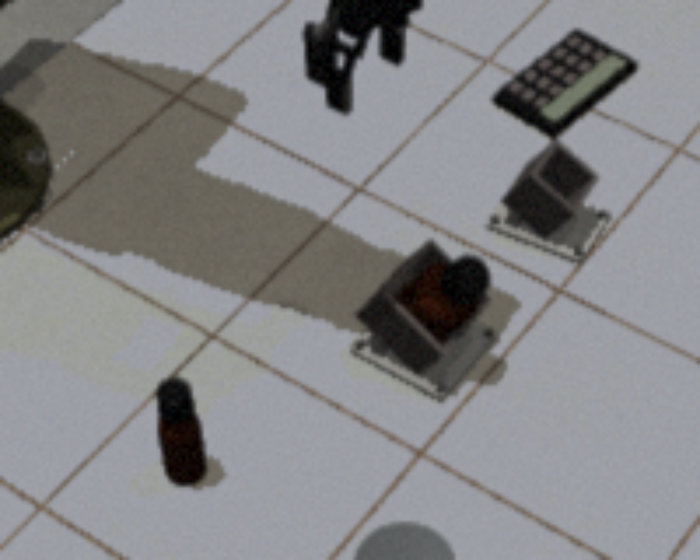

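View pics/w8.png

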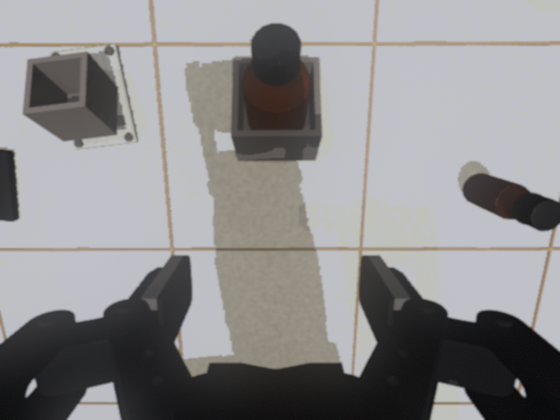

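Call:
servo_tool --rows '[[[70,8.43,2.5,1.2,-0.65],[70,8.43,2.5,1.2,-0.65],[70,8.43,2.5,1.2,-0.65],[70,8.43,2.5,1.2,-0.65],[70,8.43,2.5,1.2,-0.65]]]'

```text
clock: 13.58
position: [0.4156, -0.1438, 0.2565]
tcp_rot: [[0.107, -0.994, -0.005], [-0.994, -0.107, 0.003], [-0.003, 0.004, -1.0]]
ft_force: [0.4, 0.1, 0.6]
opening: 0.07
```

Run:
```python
from h import *
c=grab('wrist','w9'); st(); w=cloud(c)
m=(np.hypot(w[:,:,0]-.462,w[:,:,1]+.141)<.03)&(w[:,:,2]>.112)&(w[:,:,2]<.14)
p=w[m]; (a,b),r=cv2.minEnclosingCircle(p[:,:2].astype(np.float32)); print(a,b,r,p.mean(0),np.median(p[:,2]))
```

```text
{'clock': 13.625, 'joint_pos': [-0.417, 0.033, 1.773, 0.001, 1.341, 1.046], 'position': [0.416, -0.144, 0.256], 'tcp_rot': [[0.107, -0.994, -0.005], [-0.994, -0.107, 0.003], [-0.003, 0.004, -1.0]], 'ft_force': [-0.129, 0.719, -0.026], 'wrist_torque': [0.044, 0.01, -0.079], 'opening': 0.07}
0.4620514214038849 -0.14155882596969604 0.015957061201334 [ 0.4623962  -0.14153803  0.12111861] 0.12114810742052257
```

Call:
servo_tool --rows '[[[70,0.08,-1.53,0.5,0],[70,0.08,-1.53,2,0],[70,0.08,-1.53,3,0],[70,0.08,-1.53,4,0],[70,0.08,-1.53,4,0]]]'

```text
clock: 14.25
position: [0.4608, -0.1398, 0.1345]
tcp_rot: [[0.108, -0.994, -0.009], [-0.994, -0.108, 0.005], [-0.005, 0.008, -1.0]]
ft_force: [0.4, -0.9, 0.9]
opening: 0.0702
```

Call:
servo_tool --rows '[[[70,0.06,-0.04,0.8,0],[70,0.06,-0.04,1.48,0],[70,0.06,-0.04,1.48,0]]]'

```text
clock: 14.62
position: [0.4621, -0.1408, 0.0903]
tcp_rot: [[0.109, -0.994, -0.01], [-0.994, -0.109, 0.005], [-0.006, 0.009, -1.0]]
ft_force: [-0.4, 0.4, 0.9]
opening: 0.0702
```

Call:
servo_tool --rows '[[[26,0,0,0,0],[26,0,0,0,0],[26,0,0,0,0],[26,0,0,0,0],[26,0,0,0,0]]]' --squeeze 30

```text
clock: 15.25
position: [0.4628, -0.1411, 0.0915]
tcp_rot: [[0.109, -0.994, -0.007], [-0.994, -0.109, 0.004], [-0.005, 0.007, -1.0]]
ft_force: [-0.0, 0.2, 7.1]
opening: 0.0313
```

Call:
servo_tool --rows '[[[26,0,0,-0.5,0],[26,0,0,-2,0],[26,0,0,-4,0],[26,0,0,-5.6,0],[26,0,0,-5.6,0]]]' --squeeze 45

```text
clock: 15.88
position: [0.4649, -0.1421, 0.2639]
tcp_rot: [[0.109, -0.994, -0.001], [-0.994, -0.109, 0.002], [-0.002, 0.001, -1.0]]
ft_force: [-0.4, 0.7, -2.0]
opening: 0.0306
```

Call:
servo_tool --rows '[[[26,-1.3,-0.2,0,0],[26,-3.1,-0.5,0,0],[26,-4.9,-0.9,0,0],[26,-6.7,-1.2,0,0],[26,-8.5,-1.6,0,0]]]'

```text
clock: 16.5
position: [0.4843, 0.1183, 0.2639]
tcp_rot: [[0.109, -0.994, -0.002], [-0.994, -0.109, 0.001], [-0.002, 0.002, -1.0]]
ft_force: [0.3, -0.2, -0.8]
opening: 0.0306
```

Call:
servo_tool --rows '[[[26,-2,-0.4,0,0],[26,-3.8,-0.8,0,0],[26,-5.4,-1.2,0,0],[26,-6.5,-1.3,0,0],[26,-6.5,-1.3,0,0]]]'

```text
clock: 17.12
position: [0.501, 0.3181, 0.2629]
tcp_rot: [[0.111, -0.994, -0.004], [-0.994, -0.111, 0.001], [-0.001, 0.004, -1.0]]
ft_force: [0.3, -0.7, -1.4]
opening: 0.0305
```

Call:
servo_tool --rows '[[[26,0,0,0,0]]]'

```text
clock: 17.25
position: [0.5009, 0.3175, 0.2625]
tcp_rot: [[0.111, -0.994, -0.005], [-0.994, -0.111, -0.0], [-0.0, 0.005, -1.0]]
ft_force: [-0.1, 0.4, -0.9]
opening: 0.0308
```

Call:
servo_tool --rows '[[[26,0.08,0,1.2,0],[26,0.08,0,2.6,0],[26,0.08,0,3.5,0],[26,0.08,0,3.5,0]]]'

```text
clock: 17.75
position: [0.5, 0.3138, 0.1558]
tcp_rot: [[0.11, -0.994, -0.008], [-0.994, -0.11, -0.002], [0.001, 0.008, -1.0]]
ft_force: [0.6, 0.4, -0.5]
opening: 0.0306
```

Run:
```python
from h import *
c=grab('scene','s9'); st()
cv2.imwrite('pics/s9z.png',cv2.resize(c['pixels'][80:230,210:390,::-1],None,fx=4,fy=4))
s=bot.sense(); a=np.radians(6.5);d=np.array(s['position'])-[.5566,.3213,.0288];print('s,l,z',d[:2]@[np.cos(a),np.sin(a)],d[:2]@[-np.sin(a),np.cos(a)])
```

```text
{'clock': 17.8, 'joint_pos': [0.498, 0.46, 1.478, 0.002, 1.209, 1.957], 'position': [0.501, 0.314, 0.158], 'tcp_rot': [[0.11, -0.994, -0.005], [-0.994, -0.11, -0.0], [-0.0, 0.005, -1.0]], 'ft_force': [0.876, 0.252, -0.791], 'wrist_torque': [-0.003, 0.007, 0.002], 'opening': 0.031}
s,l,z -0.056295620328458314 -0.0005901025529153632
```

View pics/s9z.png

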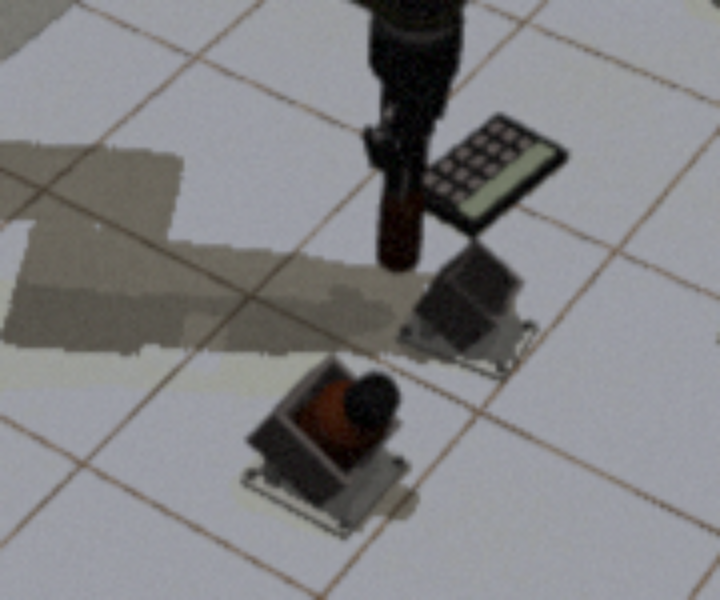

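Call:
servo_tool --rows '[[[26,0,-0.5,0,0],[26,0,-0.9,0,0],[26,0,-1.2,0.03,0],[26,0,-1.5,0.06,0],[26,0,-1.8,0.09,0]]]' --squeeze 20

```text
clock: 18.42
position: [0.5549, 0.3203, 0.1553]
tcp_rot: [[0.11, -0.994, -0.005], [-0.994, -0.11, -0.0], [-0.0, 0.005, -1.0]]
ft_force: [-3.0, -1.2, 4.3]
opening: 0.0311
```

Call:
servo_tool --rows '[[[26,0,-0.3,0.03,0],[26,0,-0.55,0.05,0],[26,0,-0.8,0.07,0],[26,0,-0.88,0.08,0]]]' --squeeze 20

```text
clock: 18.92
position: [0.5814, 0.3232, 0.1523]
tcp_rot: [[0.11, -0.994, -0.006], [-0.994, -0.11, -0.001], [-0.0, 0.006, -1.0]]
ft_force: [-4.7, -2.1, -1.6]
opening: 0.0307
```

Run:
```python
from h import *
c=grab('scene','s10'); st()
cv2.imwrite('pics/s10z.png',cv2.resize(c['pixels'][80:230,210:390,::-1],None,fx=4,fy=4))
s=bot.sense(); a=np.radians(6.5);d=np.array(s['position'])-[.5566,.3213,.0288];print('s,l,z',d[:2]@[np.cos(a),np.sin(a)],d[:2]@[-np.sin(a),np.cos(a)])
```

```text
{'clock': 18.975, 'joint_pos': [0.452, 0.626, 1.236, 0.002, 1.284, 1.912], 'position': [0.581, 0.323, 0.152], 'tcp_rot': [[0.11, -0.994, -0.005], [-0.994, -0.11, -0.0], [-0.0, 0.005, -1.0]], 'ft_force': [-2.969, -1.178, -0.949], 'wrist_torque': [-0.105, 0.835, -0.068], 'opening': 0.031}
s,l,z 0.024922364975301915 -0.0008949698291810292
```

View pics/s10z.png

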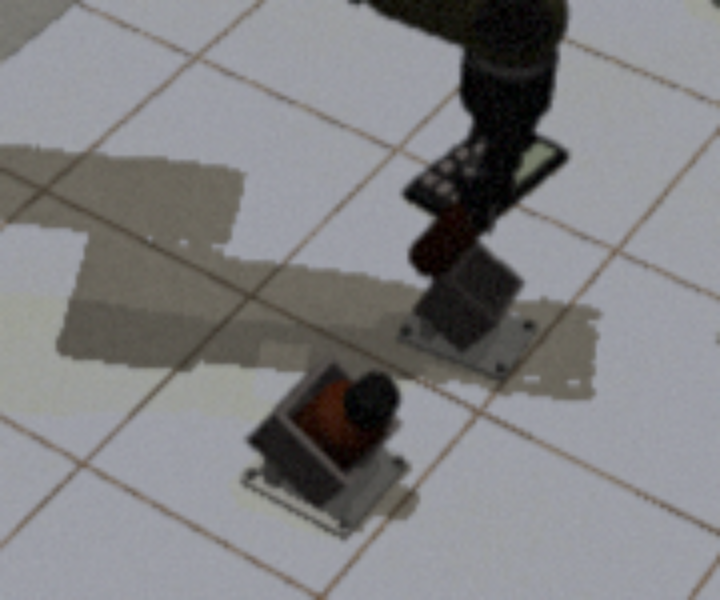

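Call:
servo_tool --rows '[[[26,0,0,0,0],[26,0,0,-0.7,0],[26,0,0,-1.7,0],[26,0,0,-2.6,0],[26,0,0,-2.6,0]]]' --squeeze 80

```text
clock: 19.6
position: [0.5827, 0.3236, 0.2328]
tcp_rot: [[0.11, -0.994, -0.0], [-0.994, -0.11, 0.002], [-0.002, 0.0, -1.0]]
ft_force: [-0.1, -0.3, -1.0]
opening: 0.0301
```

Call:
servo_tool --rows '[[[26,-0.03,-0.7,0,0],[26,-0.03,-1.5,0,0],[26,-0.03,-2.15,0,0],[26,-0.03,-2.15,0,0],[26,-0.03,-2.15,0,0]]]'

```text
clock: 20.23
position: [0.6462, 0.3315, 0.2319]
tcp_rot: [[0.11, -0.994, -0.001], [-0.994, -0.11, 0.001], [-0.001, 0.001, -1.0]]
ft_force: [0.0, 0.6, -1.6]
opening: 0.03
```

Run:
```python
from h import *
from cyl import cyl
c=grab('scene','s11'); st()
cv2.imwrite('pics/s11z.png',cv2.resize(c['pixels'][80:230,210:390,::-1],None,fx=4,fy=4))
s=bot.sense(); a=np.radians(6.5);p=np.array(s['position']);d=p-[.5566,.3213,.0288];print('s,l,z',d[:2]@[np.cos(a),np.sin(a)],d[:2]@[-np.sin(a),np.cos(a)],p[2])
P=p+[0,0,.0175]; cyl('s11',P,6.5,.02); print('foot expected',P-.109*np.array([.5*np.cos(a),.5*np.sin(a),.866]))
```

```text
{'clock': 20.275, 'joint_pos': [0.423, 0.722, 0.897, 0.002, 1.523, 1.883], 'position': [0.646, 0.332, 0.232], 'tcp_rot': [[0.11, -0.994, -0.001], [-0.994, -0.11, 0.001], [-0.002, 0.001, -1.0]], 'ft_force': [-0.026, 0.349, -1.186], 'wrist_torque': [0.053, -0.04, 0.075], 'opening': 0.03}
s,l,z 0.09018619361912529 0.00012101671051232787 0.23240792846308062
n 159 tilt [27.2  1.4] axis pt at P height [0.6412 0.3349 0.2499] s span [-0.0992 -0.0189] res 0.0023 foot [0.5965 0.3273 0.1616]
foot expected [0.5920431  0.32546003 0.15551393]
```

View pics/s11z.png

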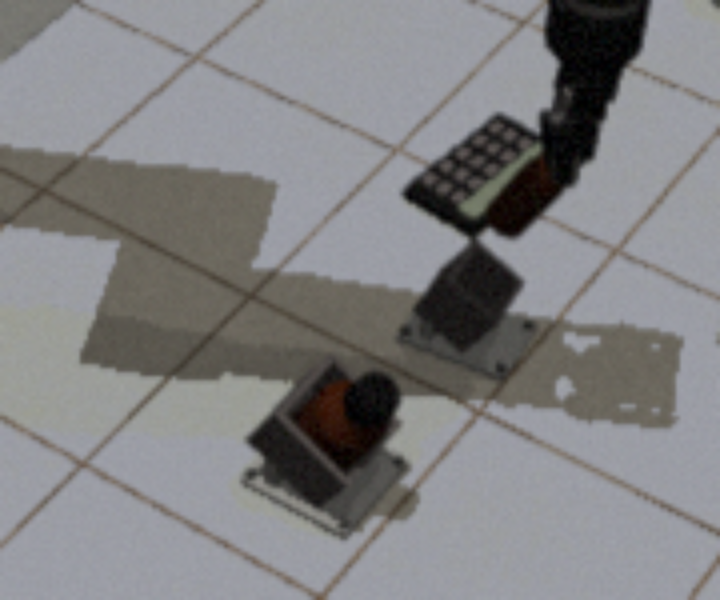

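Call:
servo_tool --rows '[[[26,0,0,0.8,0],[26,0,0,1.6,0],[26,0,0.03,2.2,0],[26,0,0.03,2.2,0]]]'

```text
clock: 20.78
position: [0.6446, 0.3315, 0.1652]
tcp_rot: [[0.11, -0.994, -0.003], [-0.994, -0.11, 0.001], [-0.001, 0.003, -1.0]]
ft_force: [0.8, 0.6, -0.6]
opening: 0.0299
```

Run:
```python
from h import *
from cyl import cyl
c=grab('scene','s12'); st()
cv2.imwrite('pics/s12z.png',cv2.resize(c['pixels'][80:230,210:390,::-1],None,fx=4,fy=4))
s=bot.sense(); a=np.radians(6.5);p=np.array(s['position']);d=p-[.5566,.3213,.0288];print('s,l,z',d[:2]@[np.cos(a),np.sin(a)],d[:2]@[-np.sin(a),np.cos(a)],p[2])
```

```text
{'clock': 20.825, 'joint_pos': [0.424, 0.756, 0.99, 0.002, 1.396, 1.884], 'position': [0.645, 0.332, 0.167], 'tcp_rot': [[0.11, -0.994, -0.001], [-0.994, -0.11, 0.001], [-0.001, 0.001, -1.0]], 'ft_force': [0.451, -0.212, -1.001], 'wrist_torque': [0.037, -0.014, -0.009], 'opening': 0.03}
s,l,z 0.08908995334597573 0.0003232433237269807 0.16670195817834782
```

View pics/s12z.png

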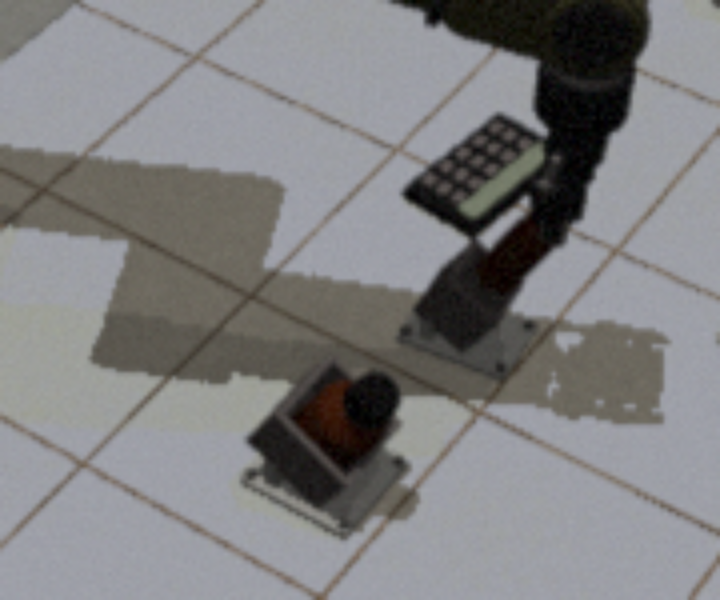

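Aligned above the narrow mouth with the same tilt. Inserting along the pocket axis.

Call:
servo_tool --rows '[[[26,0,0.2,0.35,0],[26,0,0.4,0.7,0],[26,0,0.6,1.04,0],[26,0,0.6,1.04,0]]]' --squeeze 40

```text
clock: 21.32
position: [0.6264, 0.3297, 0.1345]
tcp_rot: [[0.111, -0.994, -0.002], [-0.994, -0.111, 0.001], [-0.001, 0.002, -1.0]]
ft_force: [-0.1, 0.1, -1.4]
opening: 0.0301
```

Call:
servo_tool --rows '[[[26,0,0.2,0.35,0],[26,0,0.4,0.7,0],[26,0,0.46,0.8,0],[26,0,0.46,0.8,0]]]' --squeeze 30

```text
clock: 21.82
position: [0.6126, 0.3282, 0.1104]
tcp_rot: [[0.111, -0.994, -0.003], [-0.994, -0.111, 0.001], [-0.001, 0.003, -1.0]]
ft_force: [0.1, 0.9, -0.6]
opening: 0.0301
```

Call:
servo_tool --rows '[[[26,0,0.04,0.07,0],[26,0,0.08,0.14,0],[26,0,0.08,0.14,0]]]' --squeeze 25

```text
clock: 22.2
position: [0.611, 0.328, 0.1074]
tcp_rot: [[0.111, -0.994, 0.0], [-0.994, -0.111, 0.002], [-0.002, -0.001, -1.0]]
ft_force: [3.9, -0.6, 5.1]
opening: 0.0303
```

Run:
```python
from h import *
c=grab('scene','s13'); st()
cv2.imwrite('pics/s13z.png',cv2.resize(c['pixels'][80:230,210:390,::-1],None,fx=4,fy=4))
s=bot.sense(); a=np.radians(6.5);p=np.array(s['position']);d=p-[.5566,.3213,.0288];print('s,l,z',d[:2]@[np.cos(a),np.sin(a)],d[:2]@[-np.sin(a),np.cos(a)],p[2])
```

```text
{'clock': 22.25, 'joint_pos': [0.439, 0.73, 1.174, 0.001, 1.236, 1.899], 'position': [0.611, 0.328, 0.107], 'tcp_rot': [[0.111, -0.994, 0.0], [-0.994, -0.111, 0.002], [-0.002, -0.0, -1.0]], 'ft_force': [5.67, 0.828, 5.374], 'wrist_torque': [-0.076, -0.65, 0.041], 'opening': 0.03}
s,l,z 0.05482891182245725 0.0005297691290302694 0.10745176415667979
```

View pics/s13z.png

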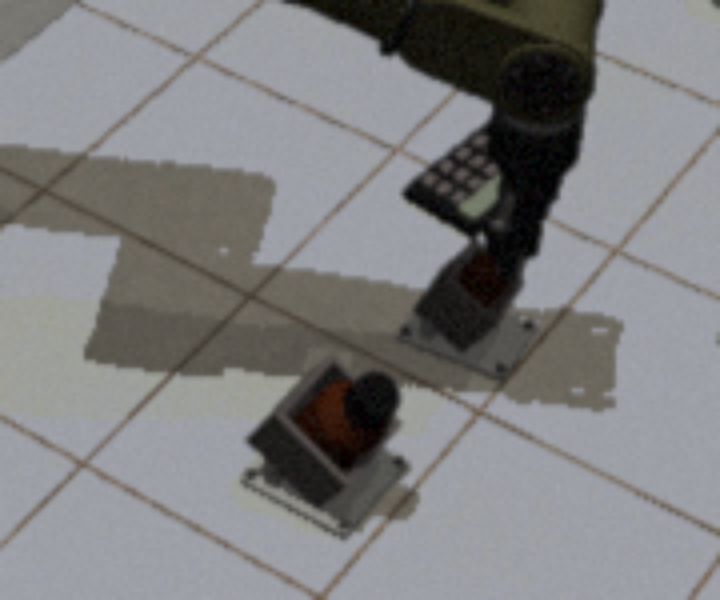

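Floor contact at the expected height; release and withdraw.

Call:
servo_tool --rows '[[[66,0,0,0,0],[66,0,0,0,0],[66,0,0,0,0],[66,0,0,-0.5,0],[66,0,0,-2,0]]]'

```text
clock: 22.88
position: [0.6102, 0.3275, 0.1666]
tcp_rot: [[0.111, -0.994, -0.004], [-0.994, -0.111, -0.0], [-0.0, 0.004, -1.0]]
ft_force: [0.5, 0.9, 0.3]
opening: 0.0662
```

Call:
servo_tool --rows '[[[66,0,1,-3,0],[66,0,2.5,-4,0],[66,2,4,-4,0],[66,2.5,4,-4,0],[66,2.5,4,-4,0]]]'

```text
clock: 23.5
position: [0.4993, 0.2384, 0.2894]
tcp_rot: [[0.109, -0.994, -0.001], [-0.994, -0.109, 0.001], [-0.001, 0.001, -1.0]]
ft_force: [1.0, 0.3, -0.3]
opening: 0.066
```

Run:
```python
from h import *
c=grab('scene','s14'); st(); c2=grab('wrist','w14'); 
cv2.imwrite('pics/s14z.png',cv2.resize(c['pixels'][80:370,110:400,::-1],None,fx=2,fy=2))
w=cloud(c2)
for nm,F,az in(('stout',(.5435,.1113,.0345),0.17),('slim',(.5566,.3213,.0288),6.5)):
    a=np.radians(az);zz=np.array([.5*np.cos(a),.5*np.sin(a),.866]);yl=np.array([-np.sin(a),np.cos(a),0]);t=np.cross(yl,zz)
    q=w.reshape(-1,3);q=q[np.isfinite(q).all(1)]-F; S=np.c_[q@t,q@yl,q@zz]; S=S[(abs(S[:,0])<.05)&(abs(S[:,1])<.05)&(S[:,2]>.09)&(S[:,2]<.16)]
    k=S[S[:,2]>np.percentile(S[:,2],60)]
    A=np.c_[k[:,:2],np.ones(len(k))]; co=np.linalg.lstsq(A,k[:,2],rcond=None)[0]
    print(nm,len(S),'cap top height over floor: p98',np.percentile(S[:,2],98).round(4),'median',np.median(k[:,2]).round(4),'centre t,l',k[:,:2].mean(0).round(4),'slope',co[:2].round(3))
```

```text
{'clock': 23.55, 'joint_pos': [0.38, 0.272, 1.423, 0.001, 1.447, 1.841], 'position': [0.5, 0.239, 0.289], 'tcp_rot': [[0.109, -0.994, -0.002], [-0.994, -0.109, 0.001], [-0.001, 0.001, -1.0]], 'ft_force': [-0.252, -0.495, -1.107], 'wrist_torque': [-0.025, 0.018, -0.002], 'opening': 0.066}
stout 2811 cap top height over floor: p98 0.1224 median 0.1215 centre t,l [0.0037 0.0005] slope [-0.     0.002]
slim 2092 cap top height over floor: p98 0.1244 median 0.1228 centre t,l [0.0087 0.0016] slope [-0.072 -0.005]
```

View pics/s14z.png

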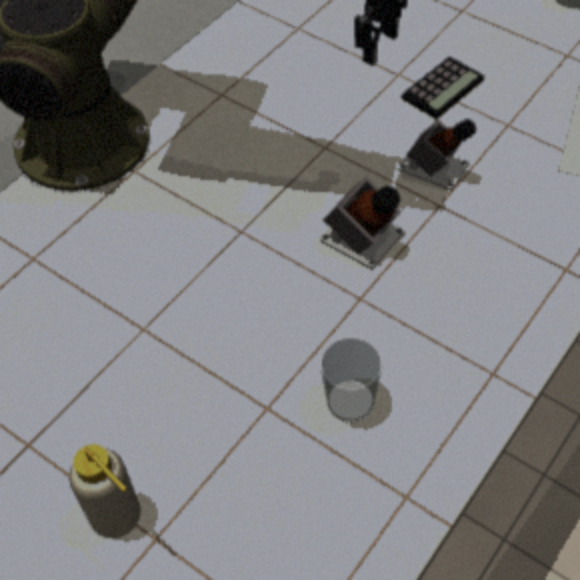

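View pics/w14.png

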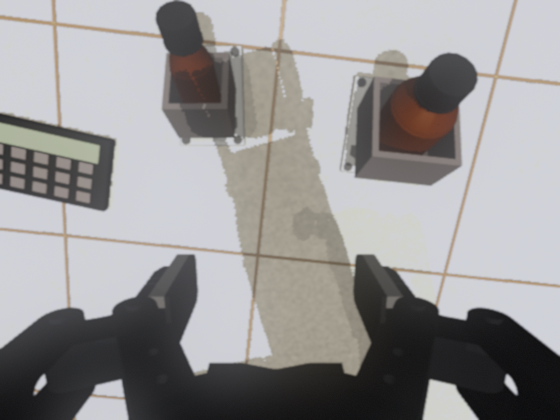

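The stout bottle sits flat (cap top 121.5 mm above the floor, no slope). The slim bottle is on the floor but leans about 4° past the pocket axis onto the low rim. I'll re-grip it and straighten it against the walls.

Call:
servo_tool --rows '[[[66,-2.53,-4.2,0,0],[66,-2.53,-4.2,0,0],[66,-2.53,-4.2,1,0],[66,-2.53,-4.2,2.5,0],[66,-2.53,-4.2,2.5,0]]]'

```text
clock: 24.22
position: [0.6154, 0.3296, 0.2084]
tcp_rot: [[0.111, -0.994, -0.009], [-0.994, -0.111, -0.003], [0.002, 0.01, -1.0]]
ft_force: [-0.2, -1.3, -0.0]
opening: 0.0662
```

```bash
cat > nf.py <<'E'
from h import *
def nf():
    s=bot.sense(); a=np.radians(6.5);p=np.array(s['position']);d=p-[.5566,.3213,.0288];print('s,l,z',np.round([d[:2]@[np.cos(a),np.sin(a)],d[:2]@[-np.sin(a),np.cos(a)],p[2]],4),'F',np.round(s['ft_force'],1))
E
python3 -c "
from nf import *
nf()"
```

```text
s,l,z [0.0594 0.0016 0.2084] F [-0.2 -1.3 -0. ]
```

Call:
servo_tool --rows '[[[66,0.03,-0.05,1.2,0],[66,0.03,-0.05,2.4,0],[66,0.03,-0.05,3.45,0],[66,0.03,-0.05,3.45,0]]]'

```text
clock: 24.72
position: [0.6158, 0.3288, 0.1047]
tcp_rot: [[0.111, -0.994, -0.011], [-0.994, -0.111, -0.004], [0.002, 0.012, -1.0]]
ft_force: [1.3, 0.3, 1.1]
opening: 0.0663
```

Call:
servo_tool --rows '[[[24,0,0,0,0],[24,0,0,0,0],[24,0,0,0,0],[24,0,0,0,0]]]' --squeeze 30

```text
clock: 25.22
position: [0.6167, 0.3293, 0.107]
tcp_rot: [[0.111, -0.994, -0.008], [-0.994, -0.111, -0.002], [0.001, 0.008, -1.0]]
ft_force: [1.1, 1.3, 6.4]
opening: 0.0312
```

```bash
python3 -c "
from nf import *
nf()"
```

```text
s,l,z [0.0607 0.0011 0.107 ] F [1.1 1.3 6.4]
```

Call:
servo_tool --rows '[[[24,0,-0.05,-0.1,0],[24,0,0.1,-0.19,0],[24,0,0.22,-0.26,0],[24,0,0.34,-0.32,0],[24,0,0.34,-0.32,0]]]' --squeeze 20

```text
clock: 25.85
position: [0.6064, 0.3281, 0.1169]
tcp_rot: [[0.111, -0.994, -0.008], [-0.994, -0.111, -0.002], [0.001, 0.008, -1.0]]
ft_force: [2.4, 0.9, -1.0]
opening: 0.031
```

Run:
```python
from nf import *
nf()
c=grab('scene','s15'); cv2.imwrite('pics/s15z.png',cv2.resize(c['pixels'][110:200,280:380,::-1],None,fx=6,fy=6))
```

```text
s,l,z [0.0503 0.0012 0.1169] F [ 2.4  0.9 -1. ]
```

View pics/s15z.png

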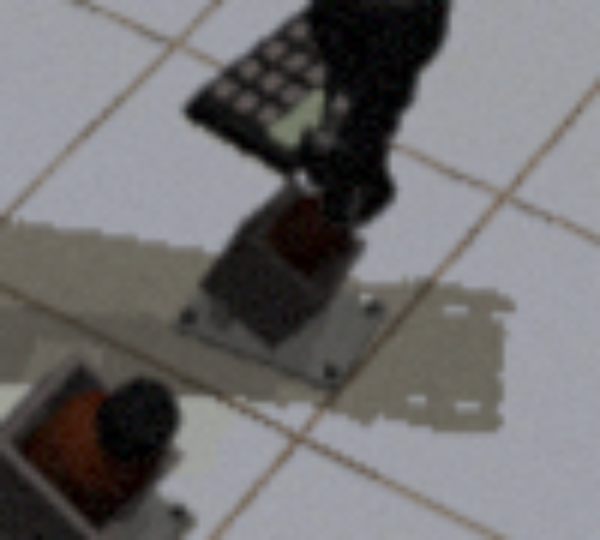

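Call:
servo_tool --rows '[[[24,0,-0.1,0.06,0],[24,0,-0.2,0.11,0],[24,0,-0.29,0.16,0],[24,0,-0.26,0.22,0],[24,0,-0.23,0.27,0]]]' --squeeze 25

```text
clock: 26.52
position: [0.6132, 0.329, 0.1087]
tcp_rot: [[0.111, -0.994, -0.008], [-0.994, -0.111, -0.002], [0.001, 0.008, -1.0]]
ft_force: [-2.0, -0.1, 3.2]
opening: 0.031
```

Call:
servo_tool --rows '[[[24,0,0,0.04,0]]]'

```text
clock: 26.65
position: [0.6131, 0.3291, 0.1079]
tcp_rot: [[0.111, -0.994, -0.007], [-0.994, -0.111, -0.002], [0.001, 0.008, -1.0]]
ft_force: [-3.9, -1.6, 9.4]
opening: 0.0309
```

Run:
```python
from nf import *
nf()
c=grab('scene','s16'); cv2.imwrite('pics/s16z.png',cv2.resize(c['pixels'][110:200,280:380,::-1],None,fx=6,fy=6))
```

```text
s,l,z [0.057  0.0013 0.1079] F [-3.9 -1.6  9.4]
```

View pics/s16z.png

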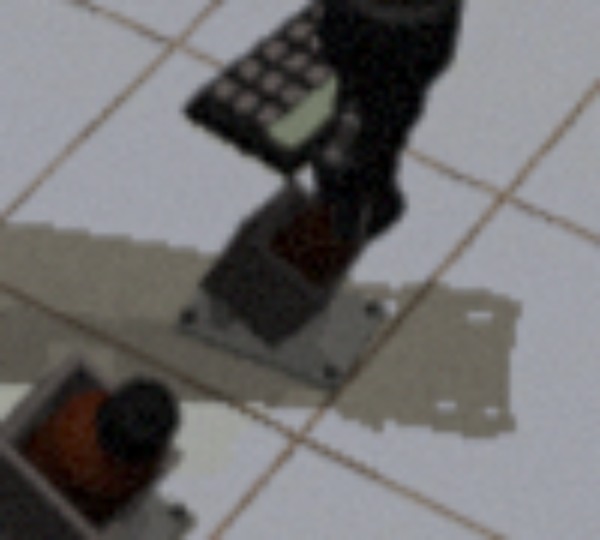

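Call:
servo_tool --rows '[[[66,0,0,0,0],[66,0,0,0,0],[66,0,0,0,0],[66,0,0,-0.5,0],[66,0,0,-2,0]]]'

```text
clock: 27.32
position: [0.6129, 0.3288, 0.1673]
tcp_rot: [[0.111, -0.994, -0.011], [-0.994, -0.111, -0.003], [0.002, 0.011, -1.0]]
ft_force: [0.8, 0.2, 0.7]
opening: 0.0658
```

Call:
servo_tool --rows '[[[66,0,1,-3,0],[66,0,2.5,-4,0],[66,2,4,-4,0],[66,2.5,4,-4,0],[66,2.5,4,-4,0]]]'

```text
clock: 27.95
position: [0.503, 0.2399, 0.2912]
tcp_rot: [[0.11, -0.994, -0.008], [-0.994, -0.11, -0.002], [0.001, 0.008, -1.0]]
ft_force: [-0.3, -0.1, 0.0]
opening: 0.0659
```

Run:
```python
from h import *
c=grab('scene','s17'); t0=grab('top','t17'); c2=grab('wrist','w17'); st()
w=cloud(c2)
for nm,F,az in(('stout',(.5435,.1113,.0345),0.17),('slim',(.5566,.3213,.0288),6.5)):
    a=np.radians(az);zz=np.array([.5*np.cos(a),.5*np.sin(a),.866]);yl=np.array([-np.sin(a),np.cos(a),0]);t=np.cross(yl,zz)
    q=w.reshape(-1,3);q=q[np.isfinite(q).all(1)]-F; S=np.c_[q@t,q@yl,q@zz]; S=S[(abs(S[:,0])<.05)&(abs(S[:,1])<.05)&(S[:,2]>.09)&(S[:,2]<.16)]
    k=S[S[:,2]>np.percentile(S[:,2],60)]
    A=np.c_[k[:,:2],np.ones(len(k))]; co=np.linalg.lstsq(A,k[:,2],rcond=None)[0]
    print(nm,len(S),'p98',np.percentile(S[:,2],98).round(4),'median',np.median(k[:,2]).round(4),'centre t,l',k[:,:2].mean(0).round(4),'slope',co[:2].round(3))
# bystanders before/after
for A,B in(('scene0','s17'),('top0','t17')):
    wa,wb=cloud(load(A)),cloud(load(B))
    for nm,x,y,r in(('beaker',.727,-.167,.08),('wash',.597,-.51,.09),('calc',.475,.515,.1)):
        f=lambda w:np.nanmedian(w[(np.hypot(w[:,:,0]-x,w[:,:,1]-y)<r)&(w[:,:,2]>.012)],axis=0).round(4)
        print(B,nm,f(wa),f(wb))
```

```text
{'clock': 28.1, 'joint_pos': [0.382, 0.288, 1.402, 0.001, 1.462, 1.84], 'position': [0.504, 0.242, 0.289], 'tcp_rot': [[0.112, -0.994, -0.01], [-0.994, -0.111, -0.003], [0.002, 0.011, -1.0]], 'ft_force': [0.057, -0.411, -0.348], 'wrist_torque': [0.018, 0.002, 0.031], 'opening': 0.066}
stout 2777 p98 0.1224 median 0.1215 centre t,l [0.0039 0.0005] slope [-0.001  0.002]
slim 2009 p98 0.1233 median 0.1222 centre t,l [0.0057 0.0009] slope [-0.029 -0.002]
s17 beaker [ 0.7226 -0.1581  0.0711] [ 0.7223 -0.1586  0.0713]
s17 wash [ 0.5803 -0.5152  0.1333] [ 0.5803 -0.5151  0.1321]
s17 calc [0.4779 0.5106 0.0157] [0.4786 0.5118 0.0157]
t17 beaker [ 0.7451 -0.1709  0.075 ] [ 0.745  -0.1711  0.0763]
t17 wash [ 0.5546 -0.4853  0.1396] [ 0.5546 -0.4855  0.1409]
t17 calc [0.473  0.5155 0.0173] [0.4718 0.5207 0.0172]
```

View pics/w17.png

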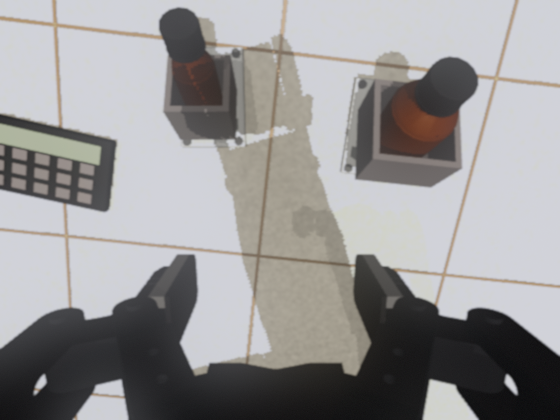

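```bash
python3 -c "
from h import *
print(bot.sign_off())"
```

```text
the job is handed in; nothing more can be done
None
```

Both bottles are in their pockets, foot first on the floor and let go: the stout one went into the wide pocket first, then the slim one into the narrow pocket. I handed the job in at about 28 s. The tool can only point down, so I tilted each bottle by pivoting it in the grip against the outside of its pocket wall. I then lifted it over the rim and slid it in along the pocket axis until the wrist force showed floor contact.

**Last checks with the wrist camera:**

| Bottle | Cap top above pocket floor (121 mm expected) | Lean off the pocket axis |
|---|---|---|
| Stout | 121.5 mm | about 0° |
| Slim | 122 mm | about 1.6° |

- **Slim bottle:** it first came to rest about 4° past the pocket axis, leaning on the low rim. I gripped it again, straightened it against the walls and released it. The 1.6° is what remains.
- **Bystanders:** the beaker and wash bottle read within about 1.5 mm of before in both fixed views. The calculator moved 1.4 mm in the scene view but 5 mm in the top view. I put the 5 mm down to the arm partly hiding it, since the gripper never went near it, but I did not check further.
- **Disagreement with the text:** both pockets lean away from the robot (+x), at yaws of 0.2° and 6.5°, not to its right (-y) as stated. All three cameras agreed, so I followed the images. The pocket sizes and floor heights matched the text.

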